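# Unpile the pantry shelf, each thing to its own place

### The job

Take the pile apart and give each thing its own place, gently and upright in the middle of it: first, in either order, the clip-lid glass jar onto the cork coaster and the red measuring cup onto the white plates, then the egg slicer onto the blue tile and last the aluminium tin onto the green mat, slicer and tin lined up lengthwise with what they stand on. One of the jar and the cup tops the pile, the other stands in the crowded row on the oak step: take it out without pushing the amber jar or the green can away.

Things in the scene. Friction and masses are not known exactly. Their poses are not given: they have to be found in the camera images.
- jar: small pale glass jar, brown-filled lower half, orange seal, clear lid and steel wire clip; upright cylinder 50 mm across, 58 mm high (60 with the wire), about 0.11 to 0.23 kg. Starts on top of the slicer, or mid-row on the oak step between amber jar and green can; either way its underside is 70 mm above the table. Origin: centre of its underside; z up.
- cup: red plastic measuring cup without handle, open at the top, 49 mm across at the foot, 55 mm at the rim, 60 mm high, walls 3 mm, with a tiny lip (3 mm) at the rim on its -x side; about 0.04 to 0.09 kg. Starts on top of the slicer, or mid-row on the oak step between amber jar and green can; either way its underside is 70 mm above the table. Origin: centre of its underside; z up.
- slicer: steel egg slicer with a white ribbed cradle under a closed wire frame, a flat-topped block 118 mm long (x) by 58 mm wide (y) by 28 mm high, about 0.15 to 0.31 kg; it lies lengthwise on the tin with the jar or the cup on top of it, and can be gripped across its width anywhere. Origin: centre of its underside; x along its length, z up.
- tin: closed flat dark-grey aluminium tin 175 mm long (x) by 62 mm wide (y) by 42 mm high, about 0.21 to 0.42 kg, at the bottom of the pile, on the table; gripped across its width. Origin: centre of its underside; x along its length, roughly away from the robot; z up.
- coaster: round cork coaster, 110 mm across, 8 mm thick, fixed: place of the jar. Origin: centre of its underside; top 8 mm above it.
- plates: two stacked white ceramic plates, fixed, the lower 140 mm across and 11 mm high, the upper 130 mm, its rim 18 mm above the table: place of the cup. Origin: centre of the underside; the flat floor of the upper plate, about 75 mm across, lies 14 mm above it.
- tile: glazed blue tile 150 mm long (x) by 95 mm wide (y) by 8 mm thick, fixed: place of the egg slicer. Origin: centre of its underside; x along its length; top 8 mm above it.
- mat: green mat 200 mm long (x) by 100 mm wide (y) by 4 mm thick, fixed: place of the tin. Origin: centre of its underside; x along its length; top 4 mm above it.
- amber_jar: bystander: amber glass jar with black lid, 60 mm across, 70 mm high, loose, at one end of the row on the oak step, some 78 mm from the middle of the row; the line to the green can is the row's direction. The step is fixed, 300 mm long, 90 mm deep, its top 70 mm above the table. Origin: centre of its underside.
- green_can: bystander: green can with steel top, 60 mm across, 70 mm high, loose, at the other end of the row, some 78 mm from its middle. Between each bystander and the jar or cup mid-row are 15 to 30 mm; in front and behind it is free, so the fingers fit only there, across the row. Origin: centre of its underside.

How it is judged:
By the outcome, as a careful person would: the job done as asked, in the order asked, and still so for the second after the job is handed in, with the robot touching nothing.
It also fails if it takes over 128 s, if anything falls off the work surface, if the arm or the gripper's body presses on something with over 40 N, if the wrist force passes 120 N, or if a joint passes its speed limit or range.

### The arm

A 6-joint arm with a two-finger parallel gripper is mounted at the origin on the work surface. World frame = base frame: x ahead of the robot, y to its left, z up, the work surface at z = 0. Lengths are in m, angles in degrees, forces in N, time in s.
With the tool pointing down it reaches from about 0.375 to 0.9 m from the base axis. Payload 3.1 kg.
Tool frame: the origin (TCP) lies midway between the tips of the shut fingers; the grasp point (between the pads) lies 19 mm behind it; x points along the fingers, z is the direction in which the jaws open and shut, and the axes are right-handed (so a half turn about x gives the same grasp; the last joint's range is limited). The gripper opens to 87 mm and grips with 3 to 60 N. Pads are 19 mm wide; open, the fingers measure 117 mm over their backs; the gripper's body (75 mm by 190 mm) begins 51 mm behind the grasp point.
Start: joints at [55.319, 30.224, 82.088, -0, 67.689, -10.227], TCP at [0.259, 0.569, 0.196] pointing down, gripper open.
Joint ranges: [-176.69, 176.69], [-43.24, 126.21], [12.49, 139.97], [-82, 262], [0, 151.66], [-163.58, 163.58]. Speed limits (degrees/s): [159.86, 159.86, 180, 180, 180, 180].

### API

Orientations are given as a 3x3 rotation matrix whose columns are the frame's x, y, z axes.
In Python, from rig import * gives the robot as it stands.
- The arm moves only by the tool play_rows, never from a script. Its argument "rows" is a list that holds one entry, the list of rows, each a list of 7 numbers: the shift along the tool's x, y, z in m, then the turn, a rotation vector about the tool's x, y, z in degrees, then the finger opening in m, from 0 to 0.087. A call has 1 to 12 rows; each row is the pose to reach, as a shift and turn from the pose commanded when the call began, along the tool's axes at that moment; what a row does not reach only later rows make up. A row lasts 1/10 s, in which the tool goes at most 50 mm and 8.59 degrees, less where a joint would pass 70% of its speed; a pose out of reach is approached as far as the arm can. A call with a gripper value outside its range is refused whole. The fingers move at their own pace and stop on an object; the grip force is fixed at half the most. Time passes only in rows, so rows that repeat a pose let the fingers close. It gives the time, the measured TCP pose, the force and the opening at its end, in the units of the state.
- read_state(): the state, without advancing time (a new reading comes with each control period).
- capture(name): name is "side" or "top"; returns a dict with "pixels" (400x640x3 uint8, red, green, blue), "intrinsics" (3x3 intrinsics, pixels), "rvec" (rotation vector, rad) and "tvec" (3), from world to camera coordinates, as OpenCV has them. Camera axes: x right, y down, z forward; pixel columns grow to the right and rows downward; lengths in m; the calibration is good to about 2 mm. A picture is of the moment at which its call begins. There is no depth.
- hand_in(): hands the job in, once; it reports no verdict.
Trained networks look in the newest picture that a camera, given by its name, has taken for a name from the list of things; names that differ only in an ending like _2 or _b are one class to them, and where a whole thing is asked for, a point or a joint stands for the part that bears it (a point fixed in the world has none). Each returns a list of dicts, best first, with "p" (0 to 1); they miss things now and then, are a little off and sometimes report something else, mostly with a low value. They report only what shows in the picture. A call takes as long as a camera call.
- trace(camera, target): "mask" (400x640 bool, what is visible of it) and "at" ([column, row] in pixels, amid what is visible of it).
The state is a dict: "time_s": time; "joint_positions": joint angles; "qvel": joint speeds; "tau": joint torques, N m; "position": TCP position; "tcp_rot": TCP orientation; "force": force on the tool from outside, world axes, zero at the start; "moment": the same for the moment, N m; "opening": opening from 0.0 (shut) to 1.0 (fully open).
Only numpy, scipy, OpenCV 4.12 (cv2) and the standard library are available. Lean on these libraries where they do the work, as an engineer would, in place of code of your own. Each camera call takes 0.05 s, during which the arm holds its last target.

## Working session

There is one attempt and no reset: what is moved stays moved. The work goes in short steps, Python scripts to look and compute and a tool call to move; the robot and the scene stay as the last step left them, time stands still between calls to the robot, and variables do not carry over. Pictures are saved under pics/ and viewed, and the job is handed in when it is done.

Besides the shell and the picture viewer there is one more tool, called after "Call:" by a JSON object that holds its "method" and its "body", one argument or row to a line. play_rows: Moves the arm, as the interface text tells. Its arguments: {"type":"object","properties":{"rows":{"type":"array"}},"required":["rows"]}

```bash
mkdir -p pics; ls; python3 - <<'E'
from rig import *
import cv2,numpy as np
s=read_state();print({k:np.round(v,3).tolist() for k,v in s.items()})
for c in("side","top"):
    d=capture(c);cv2.imwrite(f"pics/{c}0.png",d["pixels"][:,:,::-1])
    R=cv2.Rodrigues(np.array(d["rvec"],float))[0];print(c,np.round(-R.T@np.array(d["tvec"]).ravel(),3),np.round(R,2).tolist(),np.round(d["intrinsics"],1).tolist())
E
```

```text
pics
{'time_s': 0.0, 'joint_positions': [55.319, 30.277, 82.154, -0.001, 67.689, -10.229], 'qvel': [0.123, -0.051, 0.016, -0.053, -0.005, 0.012], 'tau': [0.001, -44.004, -17.659, 0.063, 0.058, -0.0], 'position': [0.258, 0.568, 0.195], 'tcp_rot': [[-0.001, -0.91, 0.414], [-0.002, 0.414, 0.91], [-1.0, 0.0, -0.002]], 'force': [-0.082, 0.315, -0.106], 'moment': [0.03, 0.027, -0.057], 'opening': 1.0}
side [-0.01  -0.588  0.668] [[0.71, -0.7, -0.01], [-0.43, -0.42, -0.8], [0.56, 0.57, -0.6]] [[372.2, 0.0, 315.0], [0.0, 372.2, 202.1], [0.0, 0.0, 1.0]]
top [0.444 0.002 1.04 ] [[0.01, -1.0, -0.01], [-0.99, -0.01, -0.13], [0.13, 0.01, -0.99]] [[380.4, 0.0, 316.1], [0.0, 380.4, 196.3], [0.0, 0.0, 1.0]]
```

View pics/side0.png

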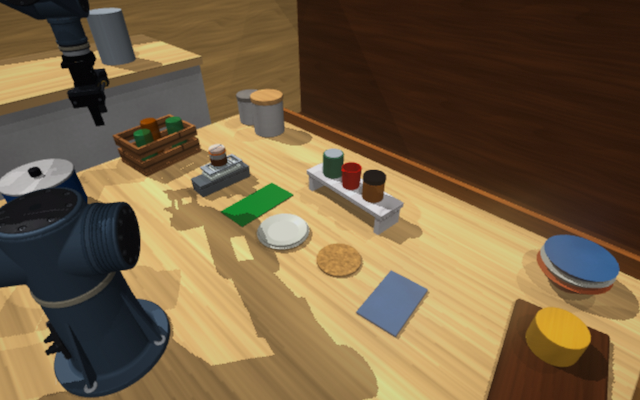

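View pics/top0.png

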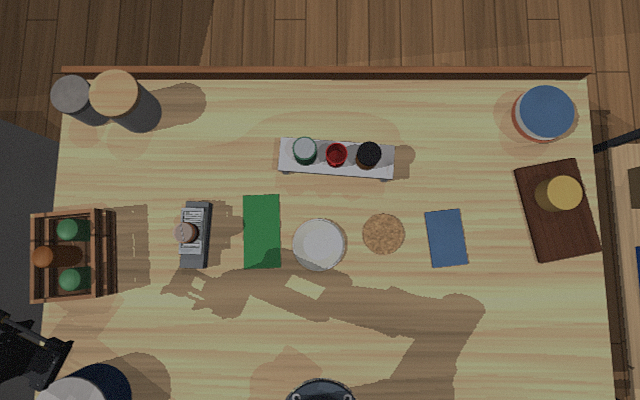

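The jar tops the pile: side image (218,155), top image (187,232). The cup is mid-row on the step: side (351,175), top (336,154). In the top image the mat is at (262,231), plates (319,244), coaster (384,234) and tile (446,238). Next I'll fit poses by matching projected models to the traced masks.

```bash
cat > h.py <<'E'
from rig import *
import cv2,numpy as np
from scipy.optimize import minimize
SS=4
def cyl(rs,zs):
    a=np.linspace(0,2*np.pi,60,endpoint=False)
    return np.vstack([np.c_[r*np.cos(a),r*np.sin(a),0*a+z] for r,z in zip(rs,zs)])
def box(l,w,h): return np.array([[x*l/2,y*w/2,z*h] for x in(-1,1) for y in(-1,1) for z in(0,1)],float)
M=dict(jar=cyl([.025,.025],[0,.058]),cup=cyl([.0245,.0275],[0,.06]),slicer=box(.118,.058,.028),tin=box(.175,.062,.042),
 coaster=cyl([.055,.055],[0,.008]),plates=cyl([.07,.07,.065],[0,.011,.018]),tile=box(.15,.095,.008),mat=box(.2,.1,.004),
 amber_jar=cyl([.03,.03],[0,.07]),green_can=cyl([.03,.03],[0,.07]))
def hull(pts,p,z,cam):
    x,y,t=p; c,s=np.cos(t),np.sin(t)
    P=pts@np.array([[c,-s,0],[s,c,0],[0,0,1]]).T+[x,y,z]
    q=cv2.projectPoints(P,np.array(cam["rvec"],float),np.array(cam["tvec"],float),np.array(cam["intrinsics"],float),None)[0].reshape(-1,2)
    return cv2.convexHull(q.astype(np.float32)).reshape(-1,2)
def ras(h):
    m=np.zeros((400*2,640*2),np.uint8)
    cv2.fillConvexPoly(m,np.round(((h+.5)*2-.5)*16).astype(np.int32),255,cv2.LINE_AA,4)
    return cv2.resize(m,(640,400),interpolation=cv2.INTER_AREA)/255.
def ray(cam,uv,z):
    R=cv2.Rodrigues(np.array(cam["rvec"],float))[0];C=-R.T@np.array(cam["tvec"],float).ravel()
    d=R.T@np.linalg.inv(cam["intrinsics"])@[uv[0],uv[1],1.];return (C+d*(z-C[2])/d[2])
def look(cams=("side","top"),save=None):
    o={}
    for c in cams:
        o[c]=capture(c)
        if save: cv2.imwrite(f"pics/{save}_{c}.png",o[c]["pixels"][:,:,::-1])
    return o
def fit(name,z,cams,masks,init,yaw=False,occ={},only=None):
    ks=only or [k for k in masks if masks[k] is not None]
    def f(p):
        p3=[p[0],p[1],np.radians(p[2]*1000) if yaw else init[2]]
        e=0
        for k in ks:
            r=ras(hull(M[name],p3,z,cams[k])); m=masks[k].astype(float)
            w=np.ones_like(r)
            for o in occ.get(k,[]): w*=1-o
            r=r*w; m=m*w
            e+=1-np.minimum(r,m).sum()/np.maximum(r,m).sum()
        return e/len(ks)
    x0=[init[0],init[1]]+([np.degrees(init[2])/1000] if yaw else [])
    n=len(x0);best=None
    for st in(.012,.004):
        S=np.vstack([x0]+[np.array(x0)+st*np.eye(n)[i] for i in range(n)])
        r=minimize(f,x0,method="Nelder-Mead",options=dict(initial_simplex=S,xatol=1e-4,fatol=1e-5));x0=r.x
    return x0[0],x0[1],(x0[2]*1000 if yaw else 0),r.fun
def tr(c,n):
    t=trace(c,n);return (t[0]["mask"].astype(bool),t[0]["p"]) if t else (None,0)
E
cat > m1.py <<'E'
from h import *
cams=look()
Z=dict(jar=.07,cup=.07,slicer=.042,tin=0,coaster=0,plates=0,tile=0,mat=0,amber_jar=.07,green_can=.07)
ms={}
for n in M: ms[n]={c:tr(c,n) for c in cams}
for n in M:
    mk={c:ms[n][c][0] for c in cams if ms[n][c][0] is not None}
    c0="top" if "top" in mk else "side"
    if not mk: print(n,"none");continue
    v,u=np.nonzero(mk[c0]); top=Z[n]+M[n][:,2].max()
    g=ray(cams[c0],(u.mean(),v.mean()),top)
    yaw=n in("slicer","tin","tile","mat")
    occ={c:[ms[o][c][0].astype(float) for o in dict(slicer=["jar"],tin=["slicer","jar"],amber_jar=["cup"],green_can=["cup"]).get(n,[]) if ms[o][c][0] is not None] for c in cams}
    out=[]
    for only in (None,["top"],["side"]):
        if only and only[0] not in mk: continue
        out.append(np.round(fit(n,Z[n],cams,mk,(g[0],g[1],0.),yaw,occ,only),4).tolist())
    print(n,[round(ms[n][c][1],2) for c in cams],[int(mk[c].sum()) for c in mk],out)
print(read_state()["time_s"])
E
python3 m1.py
```

```text
jar [0.63, 0.77] [347, 433] [[0.4766, 0.3345, 0.0, 0.1629], [0.476, 0.3357, 0.0, 0.1583], [0.4754, 0.3309, 0.0, 0.1584]]
cup [0.65, 0.61] [482, 422] [[0.6729, -0.0343, 0.0, 0.1196], [0.6709, -0.0323, 0.0, 0.1161], [0.671, -0.0374, 0.0, 0.0837]]
slicer [0.96, 0.81] [498, 813] [[0.4828, 0.335, -1.4689, 0.1503], [0.4821, 0.3374, -1.9314, 0.0997], [0.4863, 0.3325, 0.2843, 0.162]]
tin [0.96, 0.79] [863, 824] [[0.4731, 0.3372, -2.1538, 0.1025], [0.4735, 0.338, -2.2119, 0.0969], [0.4709, 0.333, -3.0624, 0.0734]]
coaster [0.61, 0.69] [1264, 1328] [[0.48, -0.1655, 0.0, 0.0462], [0.4793, -0.1641, 0.0, 0.0364], [0.4806, -0.1665, 0.0, 0.0366]]
plates [0.9, 0.67] [1514, 2125] [[0.4512, 0.0102, 0.0, 0.0687], [0.4497, 0.0108, 0.0, 0.0372], [0.4546, 0.0119, 0.0, 0.0848]]
tile [0.61, 0.88] [2445, 2052] [[0.4701, -0.3336, 6.4593, 0.0633], [0.4699, -0.3335, 6.6963, 0.0356], [0.4731, -0.3337, 6.1011, 0.0845]]
mat [0.79, 0.62] [1446, 487] [[0.5465, 0.3519, -16.2509, 0.9107], [0.5465, 0.3519, -16.2509, 0.8214], [0.4799, 0.3712, 0.0, 1.0]]
amber_jar [0.79, 0.94] [689, 635] [[0.6709, -0.1125, 0.0, 0.0888], [0.6701, -0.1117, 0.0, 0.0667], [0.6713, -0.1144, 0.0, 0.0928]]
green_can [0.61, 0.75] [534, 561] [[0.6813, 0.0434, 0.0, 0.1302], [0.6812, 0.0448, 0.0, 0.111], [0.6802, 0.0374, 0.0, 0.116]]
1.2
```

```bash
cat > m2.py <<'E'
from h import *
cams=look()
mk={}
for c in cams:
    hsv=cv2.cvtColor(cams[c]["pixels"],cv2.COLOR_RGB2HSV)
    m=cv2.inRange(hsv,(45,120,40),(80,255,255))
    n,l,st,_=cv2.connectedComponentsWithStats(m);i=1+np.argmax(st[1:,4]);mk[c]=l==i;print(c,st[i])
for only in(None,["top"],["side"]): print(np.round(fit("mat",0,cams,mk,(.48,.17,0),True,{},only),4))
mk={}
for c in cams:
    hsv=cv2.cvtColor(cams[c]["pixels"],cv2.COLOR_RGB2HSV)
    m=cv2.inRange(hsv,(105,80,40),(125,255,255)) if 0 else cv2.inRange(hsv,(100,90,60),(125,255,255))
    n,l,st,ce=cv2.connectedComponentsWithStats(m)
    g=(446,238) if c=="top" else (394,302); i=l[g[1],g[0]];mk[c]=l==i;print(c,i,st[i])
for only in(None,["top"],["side"]): print(np.round(fit("tile",0,cams,mk,(.47,-.333,.1),True,{},only),4))
P=dict(jar=(.4757,.3333,0,.07),cup=(.671,-.0345,0,.07),slicer=(.483,.335,-1.8,.042),tin=(.4725,.336,-2.3,0),coaster=(.48,-.1655,0,0),plates=(.4515,.011,0,0),tile=(.471,-.3335,6.45,0),amber_jar=(.6707,-.1127,0,.07),green_can=(.681,.0425,0,.07))
for c in cams:
    im=cv2.resize(cams[c]["pixels"][:,:,::-1],None,fx=3,fy=3,interpolation=cv2.INTER_CUBIC)
    for n,p in P.items():
        h=hull(M[n],(p[0],p[1],np.radians(p[2])),p[3],cams[c]);cv2.polylines(im,[np.round((h+.5)*3-.5).astype(int)],True,(255,0,255),1)
    if c=="top": cv2.imwrite("pics/o_top_a.png",im[540:840,500:1000]);cv2.imwrite("pics/o_top_b.png",im[380:830,800:1450])
    else: cv2.imwrite("pics/o_side_a.png",im[400:1020,550:1310])
E
python3 m2.py
```

```text
side [ 221  183   72   44 1363]
top [ 243  194   37   75 2530]
[0.4867 0.1657 2.6978 0.094 ]
[0.4869 0.1661 2.8518 0.0931]
[0.4863 0.1642 2.9073 0.0936]
side 0 [     0      0    640    400 252217]
top 2 [ 425  209   43   58 1911]
[ 0.4716 -0.3322  6.8714  0.5402]
[ 0.4715 -0.331   6.8192  0.0911]
[  0.3201  -0.4092 134.8975   0.9825]
```

View pics/o_top_a.png

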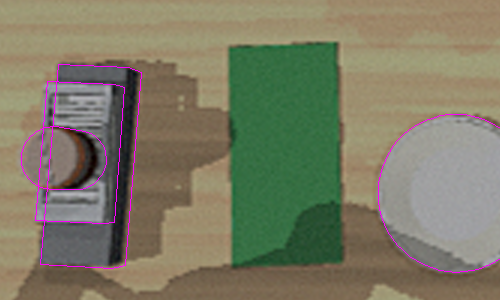

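View pics/o_top_b.png

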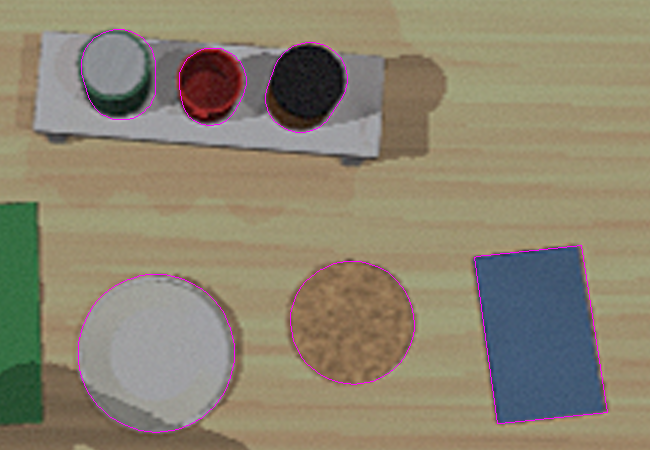

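View pics/o_side_a.png

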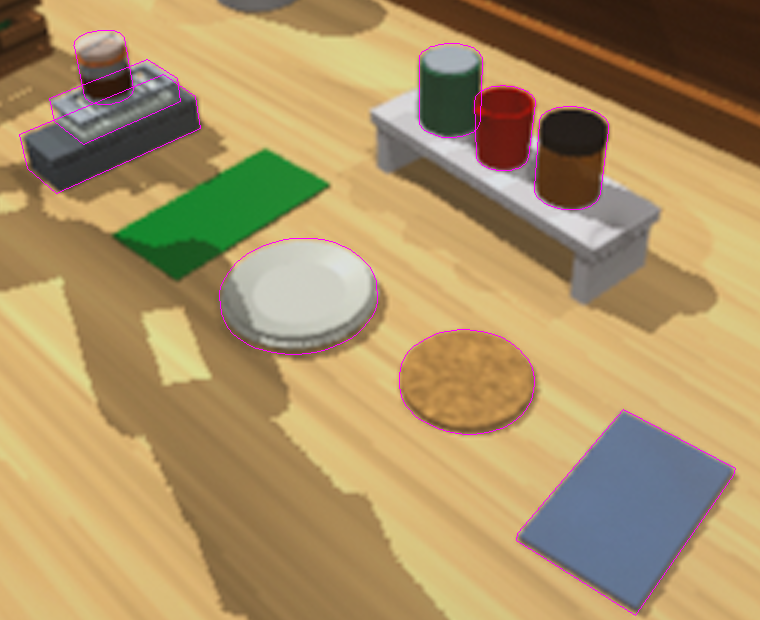

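```bash
cat >> h.py <<'E'
def zoom(cam,name,box,P,f=8):
    x0,y0,x1,y1=box
    im=cv2.resize(cam["pixels"][y0:y1,x0:x1,::-1],None,fx=f,fy=f,interpolation=cv2.INTER_NEAREST)
    for n,p in P:
        h=hull(M[n],(p[0],p[1],np.radians(p[2])),p[3],cam);cv2.polylines(im,[np.round((h+.5-[x0,y0])*f-.5).astype(int)],True,(255,0,255),1)
    cv2.imwrite(name,im)
E
python3 - <<'E'
from h import *
cams=look()
P=[("jar",(.4757,.3333,0,.07)),("slicer",(.483,.335,-1.8,.042)),("tin",(.4725,.336,-2.3,0))]
zoom(cams["top"],"pics/z1.png",(165,190,225,275),P,7)
zoom(cams["side"],"pics/z2.png",(180,140,260,200),P,9)
E
```

```text
(no output)
```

View pics/z1.png

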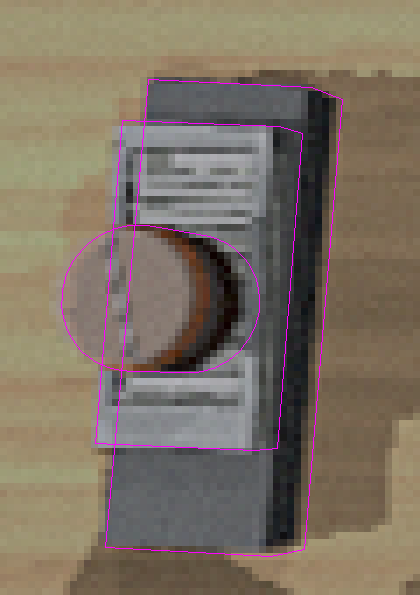

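View pics/z2.png

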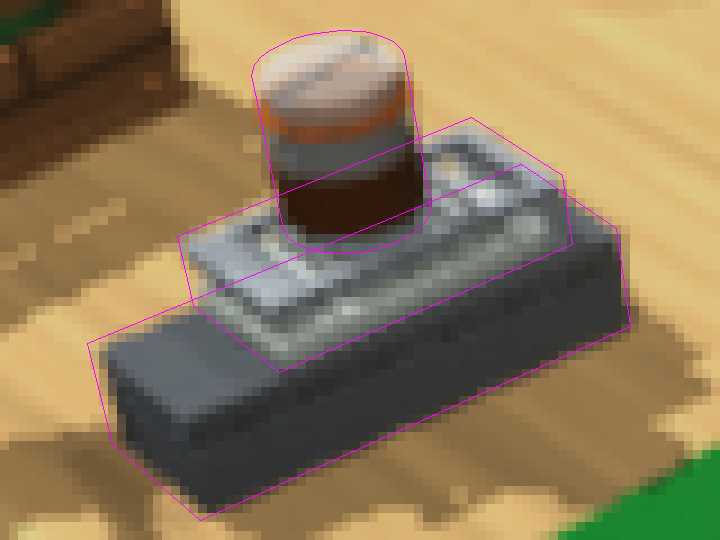

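```bash
cat > plan.py <<'E'
# usage: plan.py x y z yaw  -> shift/rot from commanded pose; state in cmd.json ; 'commit dx dy dz rx' updates
import sys,json,os,numpy as np
F="cmd.json"
c=json.load(open(F)) if os.path.exists(F) else [.259,.569,.196,65.54]
def ax(a):
    a=np.radians(a);return np.array([[0,-np.sin(a),np.cos(a)],[0,np.cos(a),np.sin(a)],[-1,0,0]])
v=list(map(float,sys.argv[2:]))
if sys.argv[1]=="t":
    d=ax(c[3]).T@(np.array(v[:3])-c[:3]); print("shift",np.round(d,4),"rotx",round(c[3]-v[3],2),"dist",round(np.linalg.norm(d),3))
if sys.argv[1]=="c":
    p=np.array(c[:3])+ax(c[3])@v[:3]; c=[*p,c[3]-v[3]]; json.dump(c,open(F,"w"))
    from rig import read_state; s=read_state(); R=np.array(s["tcp_rot"])
    print("cmd",np.round(c,4),"meas",np.round(s["position"],4),round(np.degrees(np.arctan2(R[1,2],R[0,2])),2),"tilt",np.round(R[2,:],3),"t",s["time_s"],"F",np.round(s["force"],1),"op",round(s["opening"]*87,1),"q",np.round(s["joint_positions"],0))
E
python3 plan.py t .4757 .3333 .180 88
```

```text
shift [ 0.016  -0.2948 -0.1248] rotx -22.46 dist 0.321
```

Call:
{"method": "play_rows", "body": {
  "rows": [
    [[0.0,-0.015,-0.006,-2,0,0,0.087],[0.002,-0.05,-0.021,-5,0,0,0.087],[0.004,-0.09,-0.038,-8,0,0,0.087],[0.006,-0.13,-0.055,-11,0,0,0.087],[0.008,-0.17,-0.072,-14,0,0,0.087],[0.01,-0.21,-0.089,-17,0,0,0.087],[0.012,-0.245,-0.104,-20,0,0,0.087],[0.014,-0.275,-0.116,-22,0,0,0.087],[0.016,-0.29,-0.123,-22.5,0,0,0.087],[0.016,-0.295,-0.125,-22.5,0,0,0.087],[0.016,-0.295,-0.125,-22.5,0,0,0.087],[0.016,-0.295,-0.125,-22.5,0,0,0.087]]
  ]
}}

```text
time_s: 2.6
position: [0.4748, 0.3337, 0.1797]
tcp_rot: [[-0.0, -0.999, 0.034], [0.0, 0.034, 0.999], [-1.0, 0.0, 0.0]]
force: [0.0, 0.5, 1.0]
opening: 1.001
```

```bash
python3 plan.py c .016 -.295 -.125 -22.5; python3 - <<'E'
from h import *
cams=look()
P=[("jar",(.4757,.3333,0,.07))]
zoom(cams["top"],"pics/g1.png",(140,180,240,280),P,6)
zoom(cams["side"],"pics/g2.png",(160,80,280,200),P,5)
E
```

```text
cmd [ 0.4758  0.3331  0.18   88.04  ] meas [0.4748 0.3337 0.1797] 88.07 tilt [-1.  0.  0.] t 2.6 F [0.  0.5 1. ] op 87.1 q [ 24.  28.  90.   0.  63. -64.]
```

View pics/g1.png

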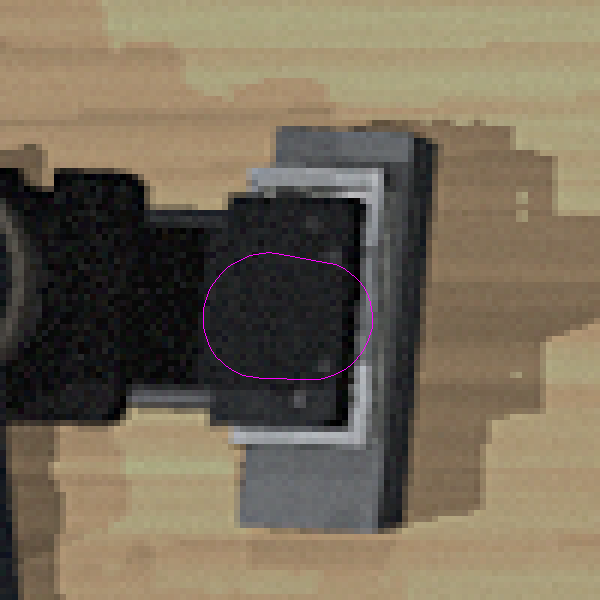

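View pics/g2.png

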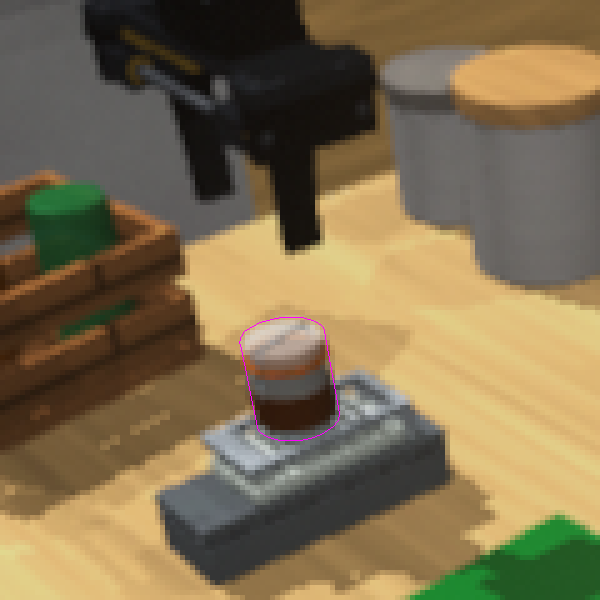

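The open fingers straddle the jar: side-crop fingertips are at about (210,195) and (300,245), above the jar at (285,380). Descending.

Call:
{"method": "play_rows", "body": {
  "rows": [
    [[0.01,0,0,0,0,0,0.087],[0.025,0,0,0,0,0,0.087],[0.04,0,0,0,0,0,0.087],[0.055,0,0,0,0,0,0.087],[0.07,0,0,0,0,0,0.087],[0.082,0,0,0,0,0,0.087],[0.09,0,0,0,0,0,0.087],[0.094,0,0,0,0,0,0.087],[0.094,0,0,0,0,0,0.075],[0.094,0,0,0,0,0,0.065],[0.094,0,0,0,0,0,0.06]]
  ]
}}

```text
time_s: 3.8
position: [0.476, 0.3333, 0.0863]
tcp_rot: [[0.001, -0.999, 0.034], [0.001, 0.034, 0.999], [-1.0, -0.001, 0.001]]
force: [0.2, 1.3, 0.4]
opening: 0.81
```

Call:
{"method": "play_rows", "body": {
  "rows": [
    [[0,0,0,0,0,0,0.056],[0,0,0,0,0,0,0.053],[0,0,0,0,0,0,0.05],[0,0,0,0,0,0,0.045],[0,0,0,0,0,0,0.04],[0,0,0,0,0,0,0.04]]
  ]
}}

```text
time_s: 4.4
position: [0.476, 0.3335, 0.0861]
tcp_rot: [[0.001, -0.999, 0.034], [0.001, 0.034, 0.999], [-1.0, -0.001, 0.001]]
force: [-0.1, 2.5, 2.7]
opening: 0.556
```

```bash
python3 plan.py c .094 0 0 0
```

```text
cmd [4.758e-01 3.331e-01 8.600e-02 8.804e+01] meas [0.476  0.3335 0.0861] 88.04 tilt [-1.    -0.001  0.001] t 4.4 F [-0.1  2.5  2.7] op 48.4 q [ 24.  35.  94.   0.  51. -64.]
```

Call:
{"method": "play_rows", "body": {
  "rows": [
    [[-0.003,0,0,0,0,0,0.04],[-0.01,0,0,0,0,0,0.04],[-0.025,0,0,0,0,0,0.04],[-0.045,0,0,0,0,0,0.04],[-0.065,0,0,0,0,0,0.04],[-0.08,0,0,0,0,0,0.04],[-0.088,0,0,0,0,0,0.04],[-0.09,0,0,0,0,0,0.04],[-0.09,0,0,0,0,0,0.04]]
  ]
}}

```text
time_s: 5.3
position: [0.4751, 0.3327, 0.1754]
tcp_rot: [[-0.001, -0.999, 0.034], [-0.001, 0.034, 0.999], [-1.0, 0.001, -0.001]]
force: [0.3, 0.4, -2.1]
opening: 0.557
```

```bash
python3 plan.py c -.09 0 0 0; python3 plan.py t .480 -.1655 .12 88.04;  python3 - <<'E'
from h import *
cams=look()
zoom(cams["top"],"pics/g3.png",(140,180,240,280),[],6)
zoom(cams["side"],"pics/g4.png",(160,80,280,200),[("jar",(.4757,.3333,0,.16)),("slicer",(.483,.335,-1.8,.042))],5)
E
```

```text
cmd [ 0.4758  0.3331  0.176  88.04  ] meas [0.4751 0.3327 0.1754] 88.04 tilt [-1.     0.001 -0.001] t 5.3 F [ 0.3  0.4 -2.1] op 48.4 q [ 24.  28.  90.  -0.  62. -64.]
shift [ 0.056  -0.0213 -0.4981] rotx 0.0 dist 0.502
```

View pics/g4.png

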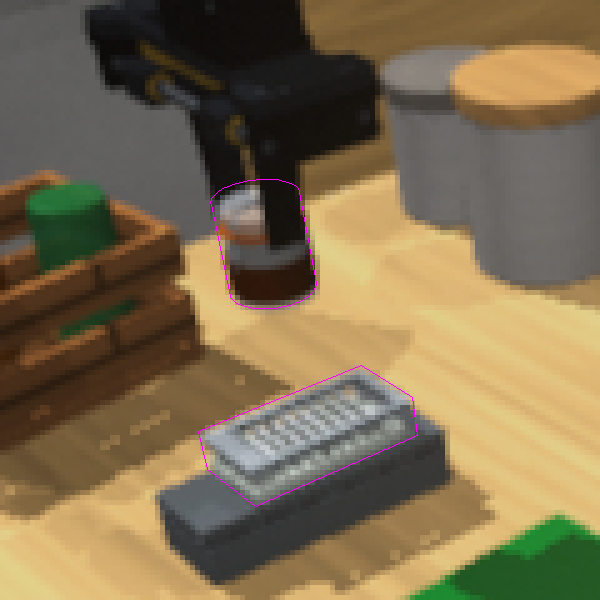

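Call:
{"method": "play_rows", "body": {
  "rows": [
    [[0.0,-0.0005,-0.012,0,0,0,0.04],[0.0,-0.002,-0.04,0,0,0,0.04],[0.005,-0.004,-0.08,0,0,0,0.04],[0.01,-0.006,-0.125,0,0,0,0.04],[0.015,-0.0075,-0.17,0,0,0,0.04],[0.02,-0.0095,-0.215,0,0,0,0.04],[0.025,-0.011,-0.26,0,0,0,0.04],[0.03,-0.013,-0.305,0,0,0,0.04],[0.035,-0.015,-0.35,0,0,0,0.04],[0.04,-0.017,-0.395,0,0,0,0.04],[0.045,-0.019,-0.435,0,0,0,0.04],[0.05,-0.02,-0.47,0,0,0,0.04]]
  ]
}}

```text
time_s: 6.6
position: [0.4786, -0.1401, 0.1251]
tcp_rot: [[-0.001, -0.999, 0.035], [-0.0, 0.035, 0.999], [-1.0, 0.001, -0.0]]
force: [0.6, 0.8, -1.1]
opening: 0.557
```

Call:
{"method": "play_rows", "body": {
  "rows": [
    [[0.003,-0.0008,-0.017,0,0,0,0.04],[0.005,-0.0013,-0.025,0,0,0,0.04],[0.006,-0.0013,-0.028,0,0,0,0.04],[0.006,-0.0013,-0.028,0,0,0,0.04],[0.006,-0.0013,-0.028,0,0,0,0.04]]
  ]
}}

```text
time_s: 7.1
position: [0.4794, -0.1642, 0.1196]
tcp_rot: [[-0.001, -0.999, 0.033], [0.001, 0.033, 0.999], [-1.0, 0.001, 0.001]]
force: [-0.3, 0.3, -1.6]
opening: 0.558
```

```bash
python3 plan.py c .056 -.0213 -.498 0;  python3 - <<'E'
from h import *
cams=look()
P=[("jar",(.480,-.1655,0,.104)),("coaster",(.480,-.1655,0,0))]
zoom(cams["top"],"pics/g5.png",(330,180,450,280),P,6)
zoom(cams["side"],"pics/g6.png",(290,160,410,290),P,5)
E
```

```text
cmd [ 0.48   -0.1654  0.12   88.04  ] meas [ 0.4794 -0.1642  0.1196] 88.11 tilt [-1.     0.001  0.001] t 7.1 F [-0.3  0.3 -1.6] op 48.6 q [ -32.   28.  103.    0.   49. -120.]
```

View pics/g6.png

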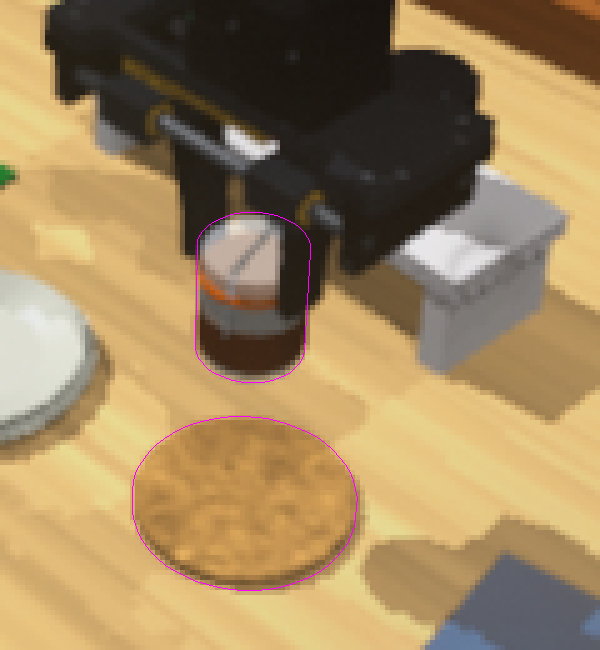

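View pics/g5.png

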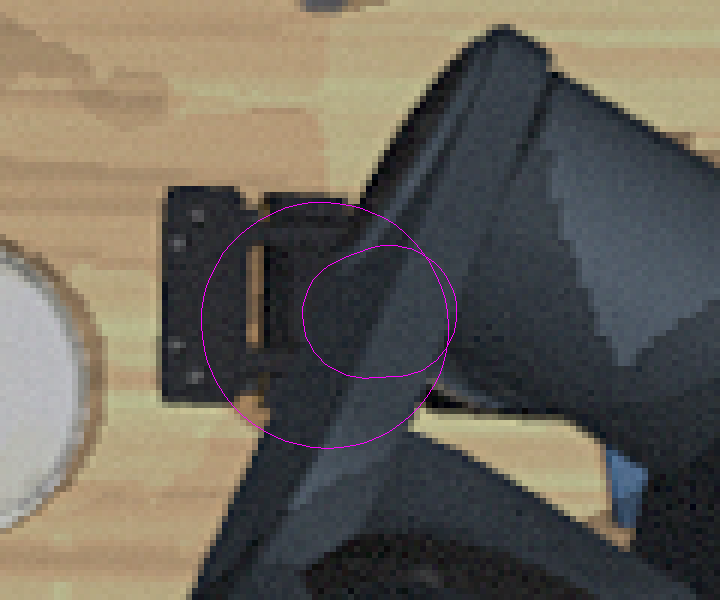

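Call:
{"method": "play_rows", "body": {
  "rows": [
    [[0.008,0,0,0,0,0,0.04],[0.025,0,0,0,0,0,0.04],[0.045,0,0,0,0,0,0.04],[0.065,0,0,0,0,0,0.04],[0.08,0,0,0,0,0,0.04],[0.088,0,0,0,0,0,0.04],[0.092,0,0,0,0,0,0.04],[0.094,0,0,0,0,0,0.04],[0.0945,0,0,0,0,0,0.04],[0.095,0,0,0,0,0,0.04],[0.095,0,0,0,0,0,0.04]]
  ]
}}

```text
time_s: 8.3
position: [0.4801, -0.1656, 0.0251]
tcp_rot: [[0.001, -0.999, 0.034], [-0.001, 0.034, 0.999], [-1.0, -0.001, -0.001]]
force: [0.2, -0.2, -1.3]
opening: 0.555
```

Call:
{"method": "play_rows", "body": {
  "rows": [
    [[0.0005,0,0,0,0,0,0.04],[0.001,0,0,0,0,0,0.04],[0.001,0,0,0,0,0,0.04]]
  ]
}}

```text
time_s: 8.6
position: [0.4799, -0.1656, 0.024]
tcp_rot: [[0.0, -0.999, 0.034], [-0.0, 0.034, 0.999], [-1.0, -0.0, -0.0]]
force: [-0.3, 0.6, 1.5]
opening: 0.556
```

```bash
python3 plan.py c .096 0 0 0
```

```text
cmd [ 4.800e-01 -1.654e-01  2.400e-02  8.804e+01] meas [ 0.4799 -0.1656  0.024 ] 88.05 tilt [-1. -0. -0.] t 8.6 F [-0.3  0.6  1.5] op 48.4 q [ -32.   38.  107.   -0.   36. -120.]
```

Contact shows as a force change from -1.5 N to +1.5 N. Releasing slowly and retreating straight up.

Call:
{"method": "play_rows", "body": {
  "rows": [
    [[0,0,0,0,0,0,0.05],[0,0,0,0,0,0,0.053],[0,0,0,0,0,0,0.057],[0,0,0,0,0,0,0.063],[0,0,0,0,0,0,0.07],[0,0,0,0,0,0,0.08],[0,0,0,0,0,0,0.08],[-0.01,0,0,0,0,0,0.08],[-0.03,0,0,0,0,0,0.08],[-0.05,0,0,0,0,0,0.08],[-0.07,0,0,0,0,0,0.08],[-0.1,0,0,0,0,0,0.085]]
  ]
}}

```text
time_s: 9.8
position: [0.4788, -0.1649, 0.1243]
tcp_rot: [[-0.002, -0.999, 0.034], [0.001, 0.034, 0.999], [-1.0, 0.002, 0.001]]
force: [-0.7, -0.7, -0.2]
opening: 0.948
```

Call:
{"method": "play_rows", "body": {
  "rows": [
    [[-0.03,0,0,0,0,0,0.085],[-0.06,0,0,0,0,0,0.085],[-0.075,0,0,0,0,0,0.085],[-0.076,0,0,0,0,0,0.085],[-0.076,0,0,0,0,0,0.085]]
  ]
}}

```text
time_s: 10.3
position: [0.4796, -0.1652, 0.2]
tcp_rot: [[0.001, -0.999, 0.034], [-0.0, 0.034, 0.999], [-1.0, -0.001, -0.0]]
force: [0.9, 0.2, -0.0]
opening: 0.977
```

```bash
python3 plan.py c -.176 0 0 0; python3 plan.py t .671 -.0345 .2 -3.8;  python3 plan.py t .671 -.0345 .2 176.2;  python3 - <<'E'
from h import *
cams=look()
P=[("jar",(.480,-.1655,0,.008)),("coaster",(.480,-.1655,0,0))]
zoom(cams["side"],"pics/g8.png",(290,160,410,290),P,5)
E
```

```text
cmd [ 0.48   -0.1654  0.2    88.04  ] meas [ 0.4796 -0.1652  0.2   ] 88.05 tilt [-1.    -0.001 -0.   ] t 10.3 F [ 0.9  0.2 -0. ] op 85.0 q [ -32.   21.   98.    0.   61. -120.]
shift [-0.     -0.1864  0.1373] rotx 91.84 dist 0.232
shift [-0.     -0.1864  0.1373] rotx -88.16 dist 0.232
```

View pics/g8.png

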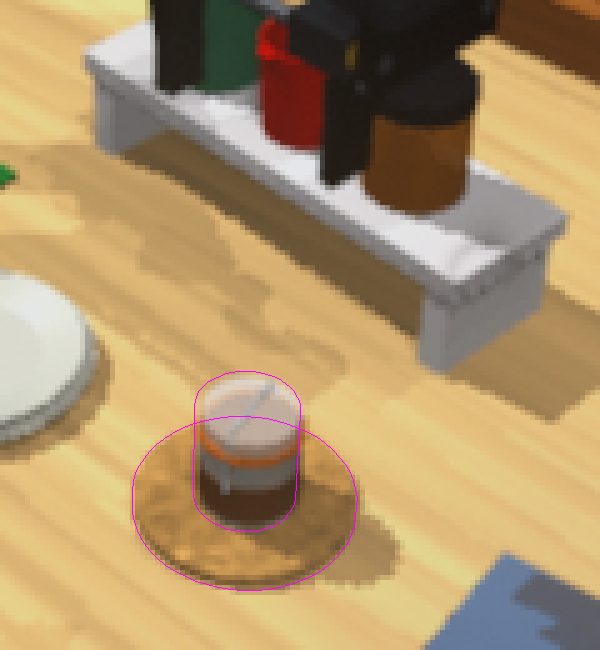

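Call:
{"method": "play_rows", "body": {
  "rows": [
    [[0,-0.01,0.007,6,0,0,0.087],[0,-0.025,0.018,14,0,0,0.087],[0,-0.045,0.033,22,0,0,0.087],[0,-0.065,0.048,30,0,0,0.087],[0,-0.085,0.063,38,0,0,0.087],[0,-0.105,0.077,46,0,0,0.087],[0,-0.125,0.092,54,0,0,0.087],[0,-0.145,0.107,62,0,0,0.087],[0,-0.16,0.118,70,0,0,0.087],[0,-0.172,0.127,78,0,0,0.087],[0,-0.18,0.132,85,0,0,0.087],[0,-0.184,0.136,90,0,0,0.087]]
  ]
}}

```text
time_s: 11.6
position: [0.6681, -0.035, 0.1973]
tcp_rot: [[-0.003, 0.038, 0.999], [0.001, 0.999, -0.038], [-1.0, 0.001, -0.003]]
force: [0.6, 0.5, 0.1]
opening: 0.993
```

```bash
python3 plan.py c 0 -.184 .136 90; python3 plan.py t .671 -.0345 .16 -3.8
```

```text
cmd [ 0.6686 -0.0357  0.2    -1.96  ] meas [ 0.6681 -0.035   0.1973] -2.16 tilt [-1.     0.001 -0.003] t 11.6 F [0.6 0.5 0.1] op 86.4 q [-13.  34.  75.   0.  72. -10.]
shift [0.04   0.0013 0.0024] rotx 1.84 dist 0.04
```

Call:
{"method": "play_rows", "body": {
  "rows": [
    [[0.005,0.001,0.002,1.8,0,0,0.087],[0.02,0.0013,0.0024,1.8,0,0,0.087],[0.035,0.0013,0.0024,1.8,0,0,0.087],[0.04,0.0013,0.0024,1.8,0,0,0.087],[0.04,0.0013,0.0024,1.8,0,0,0.087],[0.04,0.0013,0.0024,1.8,0,0,0.087]]
  ]
}}

```text
time_s: 12.2
position: [0.6707, -0.0347, 0.1593]
tcp_rot: [[-0.001, 0.065, 0.998], [0.0, 0.998, -0.065], [-1.0, 0.0, -0.001]]
force: [0.3, 0.4, 0.1]
opening: 0.998
```

```bash
python3 plan.py c .04 .0013 .0024 1.8; python3 - <<'E'
from h import *
cams=look()
P=[("cup",(.671,-.0345,0,.07))]
zoom(cams["side"],"pics/c1.png",(300,100,420,230),P,5)
zoom(cams["top"],"pics/c2.png",(270,110,400,210),P,5)
E
```

```text
cmd [ 0.671  -0.0345  0.16   -3.76  ] meas [ 0.6707 -0.0347  0.1593] -3.75 tilt [-1.     0.    -0.001] t 12.2 F [0.3 0.4 0.1] op 86.8 q [-12.  36.  77.  -0.  67.  -9.]
```

View pics/c1.png

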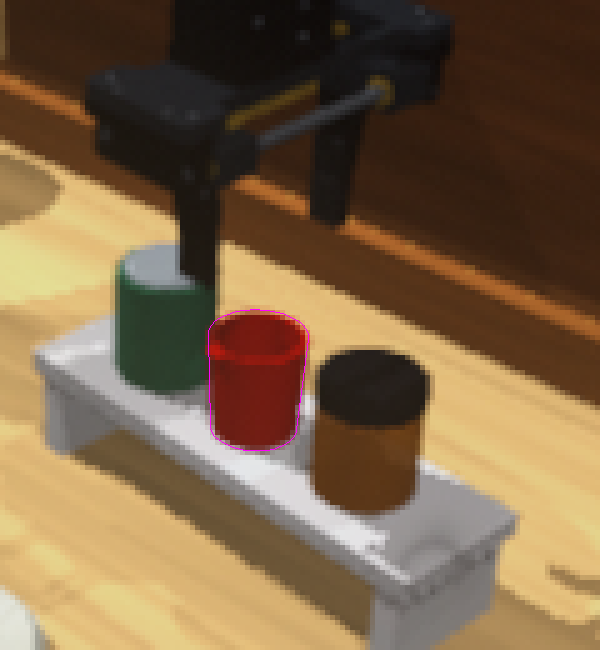

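View pics/c2.png

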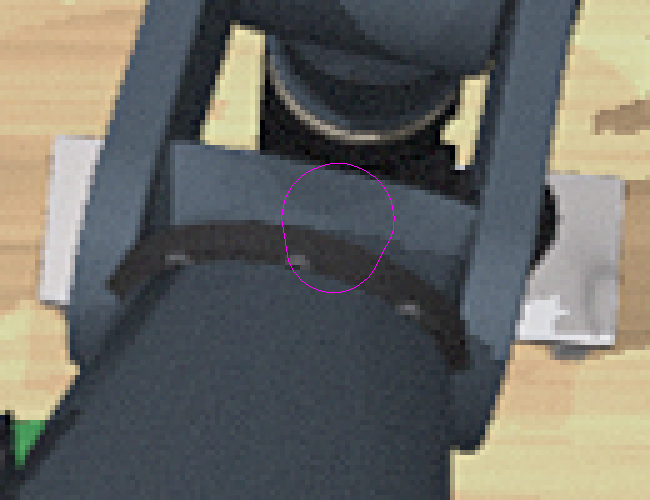

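Fingers sit in front of and behind the cup, across the row. Descending 74 mm.

Call:
{"method": "play_rows", "body": {
  "rows": [
    [[0.008,0,0,0,0,0,0.087],[0.022,0,0,0,0,0,0.087],[0.038,0,0,0,0,0,0.087],[0.052,0,0,0,0,0,0.087],[0.064,0,0,0,0,0,0.087],[0.071,0,0,0,0,0,0.087],[0.074,0,0,0,0,0,0.087],[0.074,0,0,0,0,0,0.08],[0.074,0,0,0,0,0,0.072],[0.074,0,0,0,0,0,0.065],[0.074,0,0,0,0,0,0.061]]
  ]
}}

```text
time_s: 13.4
position: [0.6712, -0.0346, 0.0863]
tcp_rot: [[0.001, 0.065, 0.998], [-0.0, 0.998, -0.065], [-1.0, -0.0, 0.001]]
force: [0.2, -0.1, -0.5]
opening: 0.753
```

Call:
{"method": "play_rows", "body": {
  "rows": [
    [[0,0,0,0,0,0,0.058],[0,0,0,0,0,0,0.055],[0,0,0,0,0,0,0.052],[0,0,0,0,0,0,0.048],[0,0,0,0,0,0,0.045],[0,0,0,0,0,0,0.045]]
  ]
}}

```text
time_s: 14.0
position: [0.6712, -0.0346, 0.0859]
tcp_rot: [[0.001, 0.065, 0.998], [-0.0, 0.998, -0.065], [-1.0, -0.0, 0.001]]
force: [0.1, -0.4, 1.1]
opening: 0.62
```

```bash
python3 plan.py c .074 0 0 0
```

```text
cmd [ 0.671  -0.0345  0.086  -3.76  ] meas [ 0.6712 -0.0346  0.0859] -3.75 tilt [-1.    -0.     0.001] t 14.0 F [ 0.1 -0.4  1.1] op 53.9 q [-12.  41.  80.   0.  59.  -9.]
```

Call:
{"method": "play_rows", "body": {
  "rows": [
    [[-0.003,0,0,0,0,0,0.045],[-0.01,0,0,0,0,0,0.045],[-0.025,0,0,0,0,0,0.045],[-0.045,0,0,0,0,0,0.045],[-0.065,0,0,0,0,0,0.045],[-0.085,0,0,0,0,0,0.045],[-0.095,0,0,0,0,0,0.045],[-0.1,0,0,0,0,0,0.045],[-0.1,0,0,0,0,0,0.045]]
  ]
}}

```text
time_s: 14.9
position: [0.6709, -0.0346, 0.1865]
tcp_rot: [[0.001, 0.065, 0.998], [-0.0, 0.998, -0.065], [-1.0, -0.0, 0.001]]
force: [0.2, 0.3, -0.0]
opening: 0.618
```

```bash
python3 plan.py c -.1 0 0 0; python3 plan.py t .4515 .011 .12 -3.76; python3 - <<'E'
from h import *
cams=look(("side",))
P=[("cup",(.671,-.0345,0,.17)),("amber_jar",(.6707,-.1127,0,.07)),("green_can",(.681,.0425,0,.07))]
zoom(cams["side"],"pics/c3.png",(300,80,420,230),P,4)
E
```

```text
cmd [ 0.671  -0.0345  0.186  -3.76  ] meas [ 0.6709 -0.0346  0.1865] -3.75 tilt [-1.    -0.     0.001] t 14.9 F [ 0.2  0.3 -0. ] op 53.8 q [-12.  34.  75.  -0.  70.  -9.]
shift [ 0.066  0.031 -0.222] rotx 0.0 dist 0.234
```

View pics/c3.png

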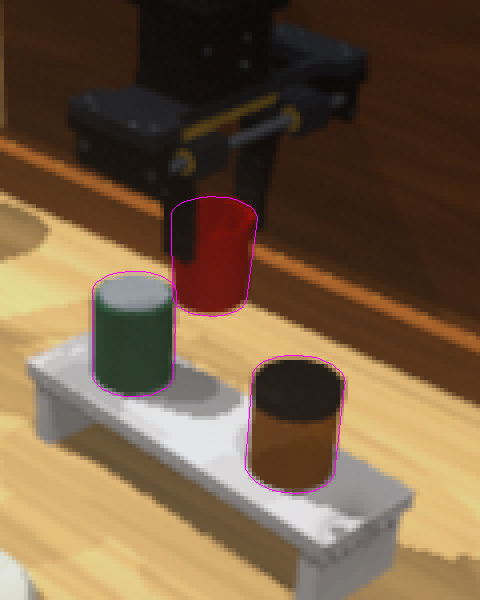

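Call:
{"method": "play_rows", "body": {
  "rows": [
    [[0.0,0.0015,-0.01,0,0,0,0.045],[0.0,0.005,-0.035,0,0,0,0.045],[0.0,0.0105,-0.075,0,0,0,0.045],[0.01,0.016,-0.115,0,0,0,0.045],[0.025,0.0215,-0.155,0,0,0,0.045],[0.04,0.0265,-0.19,0,0,0,0.045],[0.055,0.0295,-0.211,0,0,0,0.045],[0.063,0.0305,-0.219,0,0,0,0.045],[0.066,0.031,-0.222,0,0,0,0.045],[0.066,0.031,-0.222,0,0,0,0.045],[0.066,0.031,-0.222,0,0,0,0.045]]
  ]
}}

```text
time_s: 16.05
position: [0.4523, 0.0107, 0.1199]
tcp_rot: [[0.001, 0.066, 0.998], [-0.0, 0.998, -0.066], [-1.0, -0.0, 0.001]]
force: [0.8, -0.4, 0.2]
opening: 0.621
```

```bash
python3 plan.py c .066 .031 -.222 0; python3 - <<'E'
from h import *
cams=look(("side",))
P=[("cup",(.4515,.011,0,.104)),("plates",(.4515,.011,0,0))]
zoom(cams["side"],"pics/c4.png",(230,140,340,260),P,5)
E
```

```text
cmd [ 0.4515  0.011   0.12   -3.76  ] meas [0.4523 0.0107 0.1199] -3.76 tilt [-1.    -0.     0.001] t 16.05 F [ 0.8 -0.4  0.2] op 54.0 q [-13.  24. 111.  -0.  45.  -9.]
```

View pics/c4.png

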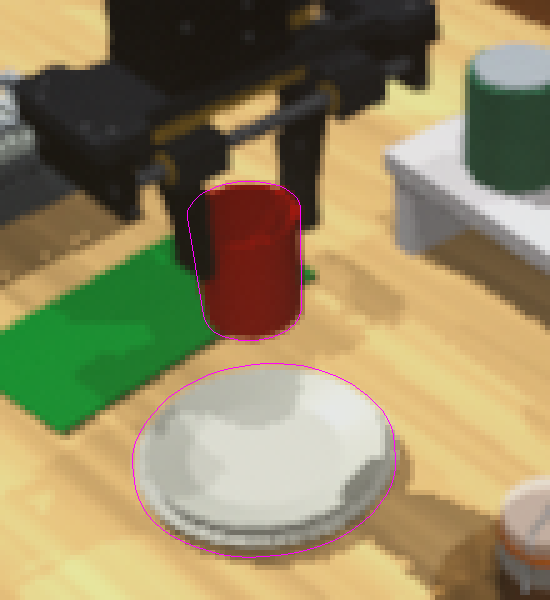

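Call:
{"method": "play_rows", "body": {
  "rows": [
    [[0.008,-0.001,0,0,0,0,0.045],[0.025,-0.001,0,0,0,0,0.045],[0.045,-0.001,0,0,0,0,0.045],[0.062,-0.001,0,0,0,0,0.045],[0.075,-0.001,0,0,0,0,0.045],[0.083,-0.001,0,0,0,0,0.045],[0.087,-0.001,0,0,0,0,0.045],[0.088,-0.001,0,0,0,0,0.045],[0.0885,-0.001,0,0,0,0,0.045],[0.089,-0.001,0,0,0,0,0.045],[0.089,-0.001,0,0,0,0,0.045]]
  ]
}}

```text
time_s: 17.2
position: [0.4515, 0.0099, 0.0311]
tcp_rot: [[0.001, 0.065, 0.998], [-0.0, 0.998, -0.065], [-1.0, -0.0, 0.001]]
force: [0.6, -0.5, -0.9]
opening: 0.618
```

Call:
{"method": "play_rows", "body": {
  "rows": [
    [[0.0005,0,0,0,0,0,0.045],[0.001,0,0,0,0,0,0.045],[0.001,0,0,0,0,0,0.045]]
  ]
}}

```text
time_s: 17.5
position: [0.4512, 0.0099, 0.0297]
tcp_rot: [[0.0, 0.065, 0.998], [-0.0, 0.998, -0.065], [-1.0, -0.0, 0.0]]
force: [-0.6, -0.0, 0.2]
opening: 0.618
```

```bash
python3 plan.py c .09 -.001 0 0
```

```text
cmd [ 0.4515  0.01    0.03   -3.76  ] meas [0.4512 0.0099 0.0297] -3.75 tilt [-1. -0.  0.] t 17.5 F [-0.6 -0.   0.2] op 53.8 q [-13.  35. 115.   0.  31.  -9.]
```

Contact isn't clear yet, so I'm lowering another 1 mm in small steps.

Call:
{"method": "play_rows", "body": {
  "rows": [
    [[0.0004,0,0,0,0,0,0.045],[0.0008,0,0,0,0,0,0.045],[0.0008,0,0,0,0,0,0.045]]
  ]
}}

```text
time_s: 17.8
position: [0.4512, 0.0099, 0.0288]
tcp_rot: [[-0.0, 0.065, 0.998], [0.0, 0.998, -0.065], [-1.0, 0.0, -0.0]]
force: [0.1, -0.4, -0.6]
opening: 0.622
```

```bash
python3 plan.py c .0008 0 0 0
```

```text
cmd [ 0.4515  0.01    0.0292 -3.76  ] meas [0.4512 0.0099 0.0288] -3.76 tilt [-1.  0. -0.] t 17.8 F [ 0.1 -0.4 -0.6] op 54.1 q [-13.  35. 115.  -0.  31.  -9.]
```

Call:
{"method": "play_rows", "body": {
  "rows": [
    [[0.0004,0,0,0,0,0,0.045],[0.0008,0,0,0,0,0,0.045],[0.0008,0,0,0,0,0,0.045]]
  ]
}}

```text
time_s: 18.1
position: [0.4512, 0.0099, 0.028]
tcp_rot: [[-0.0, 0.065, 0.998], [0.0, 0.998, -0.065], [-1.0, 0.0, -0.0]]
force: [-1.1, 0.1, -0.8]
opening: 0.622
```

```bash
python3 plan.py c .0008 0 0 0;python3 - <<'E'
from h import *
cams=look(("side",))
f=[]
for i in range(4): f.append(read_state()["force"][2]); capture("side")
print(np.round(f,2))
P=[("cup",(.4515,.010,0,.014)),("plates",(.4515,.010,0,0))]
zoom(cams["side"],"pics/c5.png",(230,140,340,260),P,5)
E
```

```text
cmd [ 0.4515  0.01    0.0284 -3.76  ] meas [0.4512 0.0099 0.028 ] -3.75 tilt [-1.  0. -0.] t 18.1 F [-1.1  0.1 -0.8] op 54.1 q [-13.  35. 115.  -0.  30.  -9.]
[-0.9  -0.22 -0.51 -1.23]
```

View pics/c5.png

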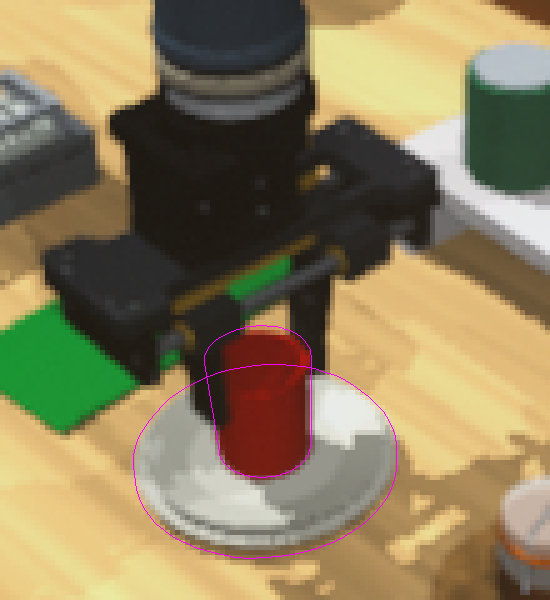

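Call:
{"method": "play_rows", "body": {
  "rows": [
    [[0.0005,0,0,0,0,0,0.045],[0.001,0,0,0,0,0,0.045],[0.001,0,0,0,0,0,0.045]]
  ]
}}

```text
time_s: 18.65
position: [0.4512, 0.0099, 0.027]
tcp_rot: [[-0.0, 0.066, 0.998], [0.0, 0.998, -0.066], [-1.0, 0.0, -0.0]]
force: [-0.1, -0.6, -0.2]
opening: 0.618
```

```bash
python3 plan.py c .001 0 0 0;python3 - <<'E'
from h import *
f=[]
for i in range(5): capture("side");f.append(read_state()["force"][2])
print(np.round(f,2),np.mean(f))
E
```

```text
cmd [ 0.4515  0.01    0.0274 -3.76  ] meas [0.4512 0.0099 0.027 ] -3.76 tilt [-1.  0. -0.] t 18.65 F [-0.1 -0.6 -0.2] op 53.7 q [-13.  35. 115.  -0.  30.  -9.]
[-1.28 -1.57  0.25 -0.1  -0.08] -0.5572563466785854
```

Call:
{"method": "play_rows", "body": {
  "rows": [
    [[0.0005,0,0,0,0,0,0.045],[0.001,0,0,0,0,0,0.045],[0.001,0,0,0,0,0,0.045]]
  ]
}}

```text
time_s: 19.2
position: [0.4514, 0.0099, 0.0267]
tcp_rot: [[0.001, 0.065, 0.998], [-0.0, 0.998, -0.065], [-1.0, -0.0, 0.001]]
force: [-0.1, 0.3, 6.7]
opening: 0.62
```

```bash
python3 plan.py c .001 0 0 0;python3 - <<'E'
from h import *
f=[]
for i in range(5): capture("side");f.append(read_state()["force"][2])
print(np.round(f,2),np.mean(f))
E
```

```text
cmd [ 0.4515  0.01    0.0264 -3.76  ] meas [0.4514 0.0099 0.0267] -3.75 tilt [-1.    -0.     0.001] t 19.2 F [-0.1  0.3  6.7] op 53.9 q [-13.  35. 115.  -0.  30.  -9.]
[7.05 7.61 6.59 7.82 6.42] 7.098260524430557
```

Contact at 7 N. Easing off 0.4 mm, then releasing.

Call:
{"method": "play_rows", "body": {
  "rows": [
    [[-0.0004,0,0,0,0,0,0.045],[-0.0004,0,0,0,0,0,0.054],[-0.0004,0,0,0,0,0,0.056],[-0.0004,0,0,0,0,0,0.06],[-0.0004,0,0,0,0,0,0.066],[-0.0004,0,0,0,0,0,0.074],[-0.0004,0,0,0,0,0,0.082],[-0.0004,0,0,0,0,0,0.082],[-0.01,0,0,0,0,0,0.082],[-0.03,0,0,0,0,0,0.082],[-0.05,0,0,0,0,0,0.082],[-0.07,0,0,0,0,0,0.085]]
  ]
}}

```text
time_s: 20.65
position: [0.451, 0.01, 0.0973]
tcp_rot: [[-0.0, 0.065, 0.998], [-0.0, 0.998, -0.065], [-1.0, -0.0, -0.0]]
force: [1.0, 0.3, 0.8]
opening: 0.962
```

Call:
{"method": "play_rows", "body": {
  "rows": [
    [[-0.03,0,0,0,0,0,0.085],[-0.06,0,0,0,0,0,0.085],[-0.085,0,0,0,0,0,0.085],[-0.1,0,0,0,0,0,0.085],[-0.1,0,0,0,0,0,0.085]]
  ]
}}

```text
time_s: 21.15
position: [0.4527, 0.0097, 0.1987]
tcp_rot: [[0.006, 0.065, 0.998], [-0.001, 0.998, -0.065], [-1.0, -0.001, 0.006]]
force: [-0.7, -0.8, 0.2]
opening: 0.98
```

```bash
python3 plan.py c -.17 0 0 0; python3 - <<'E'
from h import *
cams=look(("side",))
P=[("cup",(.4515,.010,0,.014)),("plates",(.4515,.010,0,0)),("jar",(.48,-.1655,0,.008)),("coaster",(.48,-.1655,0,0)),("amber_jar",(.6707,-.1127,0,.07)),("green_can",(.681,.0425,0,.07))]
zoom(cams["side"],"pics/c6.png",(230,140,400,290),P,4)
E
```

```text
cmd [ 0.4515  0.01    0.1964 -3.76  ] meas [0.4527 0.0097 0.1987] -3.75 tilt [-1.    -0.001  0.006] t 21.15 F [-0.7 -0.8  0.2] op 85.3 q [-13.  17. 106.   0.  57.  -9.]
```

View pics/c6.png

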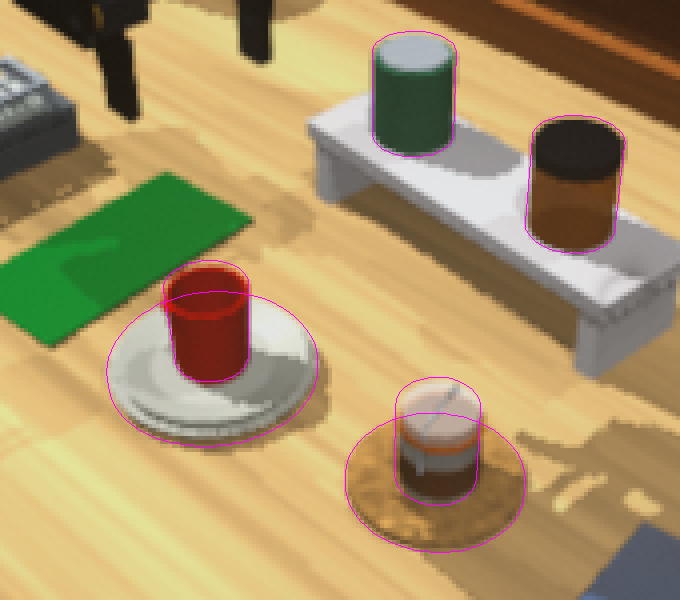

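Jar and cup stand upright on their places, at crop (438,440) and (208,325), and both bystanders still match their outlines. Re-measuring the slicer and tin with the jar gone.

```bash
python3 - <<'E'
from h import *
cams=look()
ms={n:{c:tr(c,n) for c in cams} for n in("slicer","tin")}
for n,z in(("slicer",.042),("tin",0)):
    mk={c:ms[n][c][0] for c in cams if ms[n][c][0] is not None}
    occ={} if n=="slicer" else {c:[ms["slicer"][c][0].astype(float)] for c in cams if ms["slicer"][c][0] is not None}
    for only in(None,["top"],["side"]):
        if only and only[0] not in mk: continue
        print(n,only,[int(m.sum()) for m in mk.values()],np.round(fit(n,z,cams,mk,(.48,.335,-.03),True,occ,only),4))
P=[("slicer",(.483,.335,-2.,.042)),("tin",(.4725,.336,-2.3,0))]
zoom(cams["top"],"pics/s1.png",(165,190,225,275),P,7)
zoom(cams["side"],"pics/s2.png",(180,140,260,200),P,9)
E
python3 plan.py t .48 .3345 .15 88
```

```text
slicer None [594, 1148] [ 0.4823  0.3361 -2.2639  0.1443]
slicer ['top'] [594, 1148] [ 0.4814  0.3373 -0.2177  0.0821]
slicer ['side'] [594, 1148] [0.4852 0.331  1.2234 0.1888]
tin None [818, 756] [ 0.4738  0.3369 -1.6095  0.161 ]
tin ['top'] [818, 756] [ 0.4734  0.3384 -2.4209  0.1595]
tin ['side'] [818, 756] [ 0.4747  0.3323 -2.4456  0.1143]
shift [0.0464 0.3257 0.0072] rotx -91.76 dist 0.329
```

View pics/s1.png

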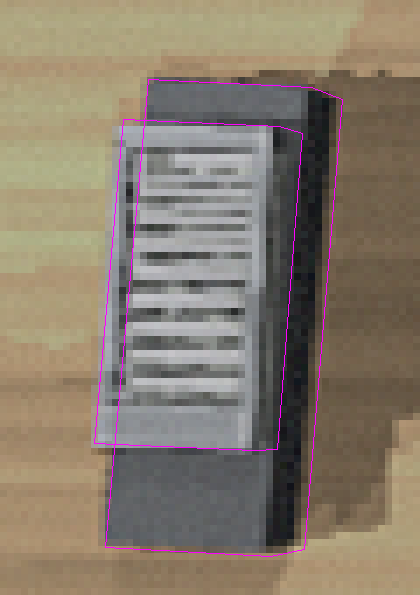

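View pics/s2.png

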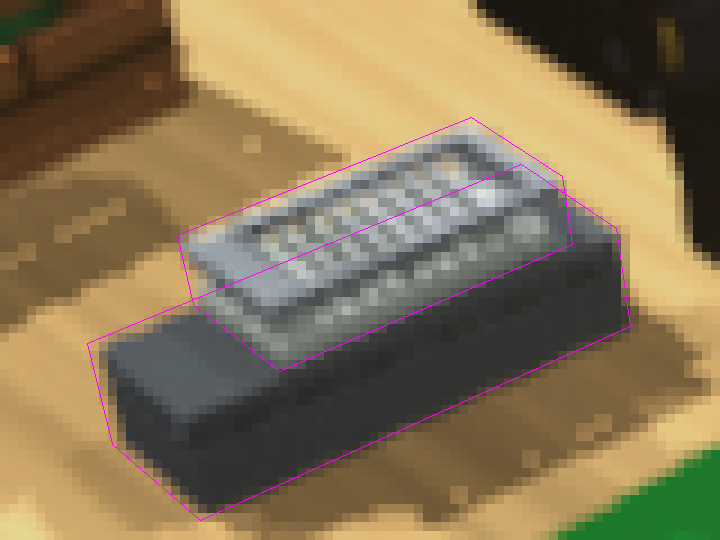

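```bash
python3 plan.py t .482 .335 .15 -90.5
```

```text
shift [0.0464 0.3263 0.0092] rotx 86.74 dist 0.33
```

Call:
{"method": "play_rows", "body": {
  "rows": [
    [[0,0.01,0,5,0,0,0.085],[0,0.035,0.001,13,0,0,0.085],[0.005,0.065,0.002,21,0,0,0.085],[0.01,0.1,0.003,29,0,0,0.085],[0.015,0.135,0.004,37,0,0,0.085],[0.02,0.17,0.005,45,0,0,0.085],[0.025,0.205,0.006,53,0,0,0.085],[0.03,0.24,0.007,61,0,0,0.085],[0.035,0.27,0.0075,69,0,0,0.085],[0.04,0.295,0.008,76,0,0,0.085],[0.043,0.315,0.009,82,0,0,0.085],[0.045,0.324,0.009,85,0,0,0.085]]
  ]
}}

```text
time_s: 22.7
position: [0.481, 0.3343, 0.1496]
tcp_rot: [[-0.002, 1.0, 0.02], [-0.0, 0.02, -1.0], [-1.0, -0.002, 0.0]]
force: [1.2, -0.8, -0.0]
opening: 0.978
```

```bash
python3 plan.py c .045 .324 .009 85;  python3 plan.py t .482 .335 .1 -90.5
```

```text
cmd [  0.4817   0.3327   0.1514 -88.76  ] meas [0.481  0.3343 0.1496] -88.83 tilt [-1.    -0.002  0.   ] t 22.7 F [ 1.2 -0.8 -0. ] op 85.1 q [ 24.  30.  90.   0.  59. 113.]
shift [ 0.0514  0.0004 -0.0023] rotx 1.74 dist 0.051
```

Call:
{"method": "play_rows", "body": {
  "rows": [
    [[0.005,0,-0.002,1.7,0,0,0.087],[0.02,0,-0.0023,1.7,0,0,0.087],[0.035,0,-0.0023,1.7,0,0,0.087],[0.05,0,-0.0023,1.7,0,0,0.087],[0.065,0,-0.0023,1.7,0,0,0.087],[0.08,0,-0.0023,1.7,0,0,0.087],[0.092,0,-0.0023,1.7,0,0,0.087],[0.1,0,-0.0023,1.7,0,0,0.087],[0.104,0,-0.0023,1.7,0,0,0.085],[0.105,0,-0.0023,1.7,0,0,0.08],[0.105,0,-0.0023,1.7,0,0,0.074],[0.105,0,-0.0023,1.7,0,0,0.068]]
  ]
}}

```text
time_s: 23.9
position: [0.4818, 0.3351, 0.0467]
tcp_rot: [[0.001, 1.0, -0.008], [0.001, -0.008, -1.0], [-1.0, 0.001, -0.001]]
force: [-0.7, 0.9, 0.0]
opening: 0.838
```

```bash
python3 plan.py c .105 0 -.0023 1.7; python3 - <<'E'
from h import *
cams=look()
zoom(cams["side"],"pics/s3.png",(170,90,270,200),[],6)
zoom(cams["top"],"pics/s4.png",(140,180,240,280),[],6)
E
```

```text
cmd [ 4.816e-01  3.350e-01  4.640e-02 -9.046e+01] meas [0.4818 0.3351 0.0467] -90.45 tilt [-1.     0.001 -0.001] t 23.9 F [-0.7  0.9  0. ] op 72.9 q [ 24.  39.  94.  -0.  46. 114.]
```

View pics/s3.png

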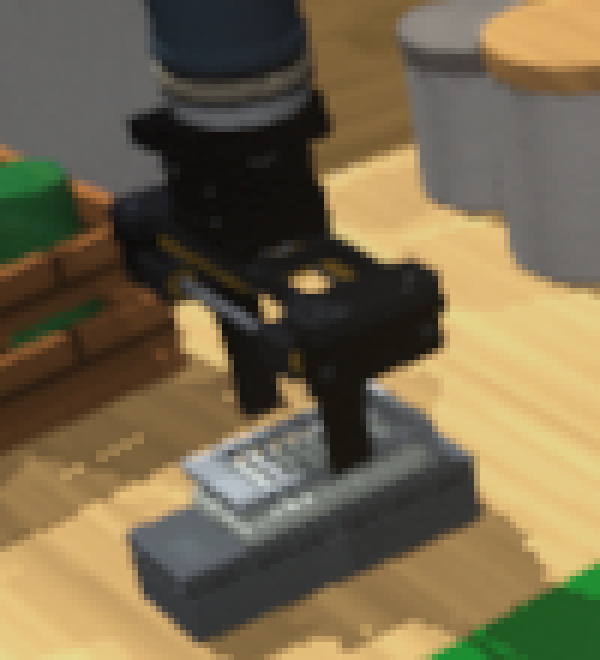

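Call:
{"method": "play_rows", "body": {
  "rows": [
    [[0,0,0,0,0,0,0.064],[0,0,0,0,0,0,0.061],[0,0,0,0,0,0,0.058],[0,0,0,0,0,0,0.054],[0,0,0,0,0,0,0.05],[0,0,0,0,0,0,0.05],[0,0,0,0,0,0,0.05]]
  ]
}}

```text
time_s: 24.7
position: [0.4813, 0.3349, 0.046]
tcp_rot: [[-0.0, 1.0, -0.008], [-0.0, -0.008, -1.0], [-1.0, -0.0, 0.0]]
force: [-0.6, -0.4, 0.3]
opening: 0.578
```

Call:
{"method": "play_rows", "body": {
  "rows": [
    [[-0.003,0,0,0,0,0,0.05],[-0.01,0,0,0,0,0,0.05],[-0.025,0,0,0,0,0,0.05],[-0.045,0,0,0,0,0,0.05],[-0.06,0,0,0,0,0,0.05],[-0.07,0,0,0,0,0,0.05],[-0.075,0,0,0,0,0,0.05],[-0.075,0,0,0,0,0,0.05]]
  ]
}}

```text
time_s: 25.5
position: [0.4817, 0.3351, 0.1218]
tcp_rot: [[0.001, 1.0, -0.008], [0.001, -0.008, -1.0], [-1.0, 0.001, -0.001]]
force: [0.2, 0.0, 0.3]
opening: 0.578
```

```bash
python3 plan.py c -.075 0 0 0; python3 - <<'E'
from h import *
cams=look()
zoom(cams["side"],"pics/s5.png",(170,90,270,200),[("slicer",(.4825,.335,-.46,.1177)),("tin",(.4735,.336,-2.3,0))],6)
E
```

```text
cmd [  0.4816   0.335    0.1214 -90.46  ] meas [0.4817 0.3351 0.1218] -90.45 tilt [-1.     0.001 -0.001] t 25.5 F [0.2 0.  0.3] op 50.3 q [ 24.  33.  92.  -0.  56. 114.]
```

View pics/s5.png

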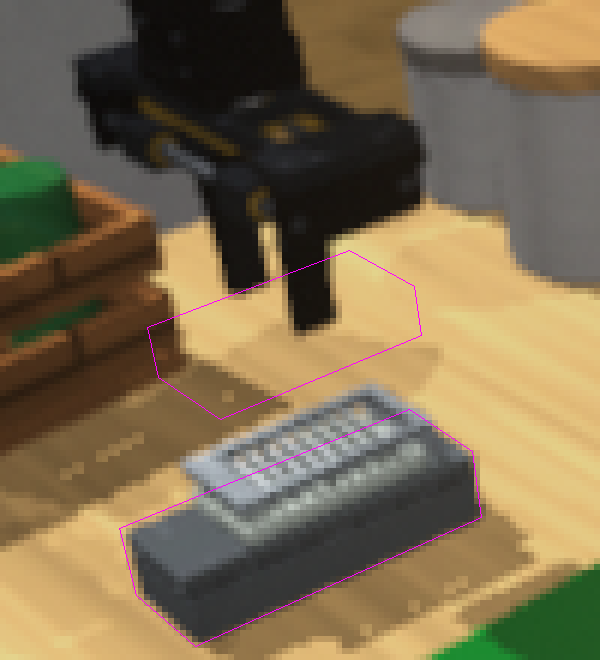

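The lift came up empty: the fingers read 50.3 mm, which is just the commanded value. I'll check the geometry by projecting the known fingertip position into the image.

```bash
python3 - <<'E'
from h import *
cams=look()
def pr(c,p): 
    q=cv2.projectPoints(np.array([p],float),np.array(cams[c]["rvec"],float),np.array(cams[c]["tvec"],float),np.array(cams[c]["intrinsics"],float),None)[0].ravel(); return np.round(q,1)
# in current picture, fingers at opening .0503, tcp z .1218
for y in(.335-.025,.335-.025-.015,.335+.025):
    print(y,(pr("side",(.4817,y,.1218))-[170,90])*6)
for y in(.335-.0365,.335-.0515,.335+.0365): print("s3",y,(pr("side",(.4818,y,.0467))-[170,90])*6)
zoom(cams["top"],"pics/s6.png",(150,180,240,280),[],6)
E
```

```text
0.31 [314.4 363.6]
0.295 [331.2 373.8]
0.36000000000000004 [259.2 330. ]
s3 0.29850000000000004 [350.4 499.2]
s3 0.28350000000000003 [366.6 510. ]
s3 0.3715 [272.4 447.6]
```

View pics/s6.png

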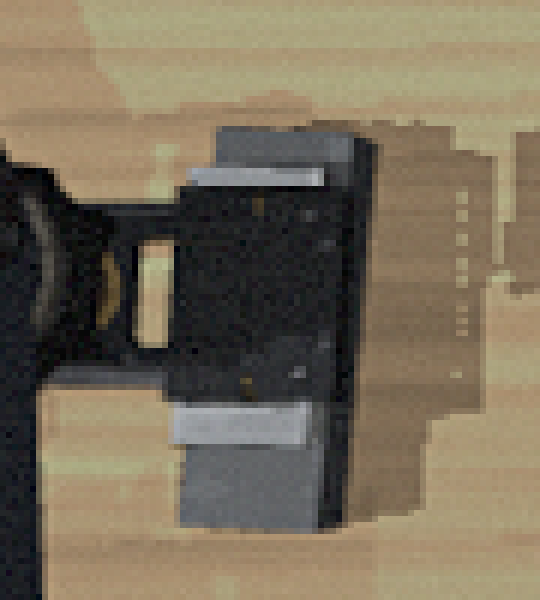

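```bash
python3 - <<'E'
from h import *
cams=look()
def pr(c,p): 
    q=cv2.projectPoints(np.array([p],float),np.array(cams[c]["rvec"],float),np.array(cams[c]["tvec"],float),np.array(cams[c]["intrinsics"],float),None)[0].ravel(); return np.round(q,1)
for z in(.1218,.13,.135,.14,.145):
    print(z,(pr("side",(.4721,.3025,z))-[170,90])*6,(pr("side",(.4912,.3025,z))-[170,90])*6)
ms={n:{c:tr(c,n) for c in cams} for n in("slicer",)}
mk={c:ms["slicer"][c][0] for c in cams if ms["slicer"][c][0] is not None}
print(np.round(fit("slicer",.042,cams,mk,(.48,.335,-.03),True,{},["side"]),4))
zoom(cams["side"],"pics/s7.png",(190,90,250,190),[],8)
E
```

```text
0.1218 [306.  375.6] [338.4 362.4]
0.13 [303.6 361.2] [336.  347.4]
0.135 [301.8 352.2] [334.8 338.4]
0.14 [300.  343.2] [333. 330.]
0.145 [298.2 334.2] [331.2 320.4]
[ 0.4835  0.3324 -0.4237  0.1046]
```

View pics/s7.png

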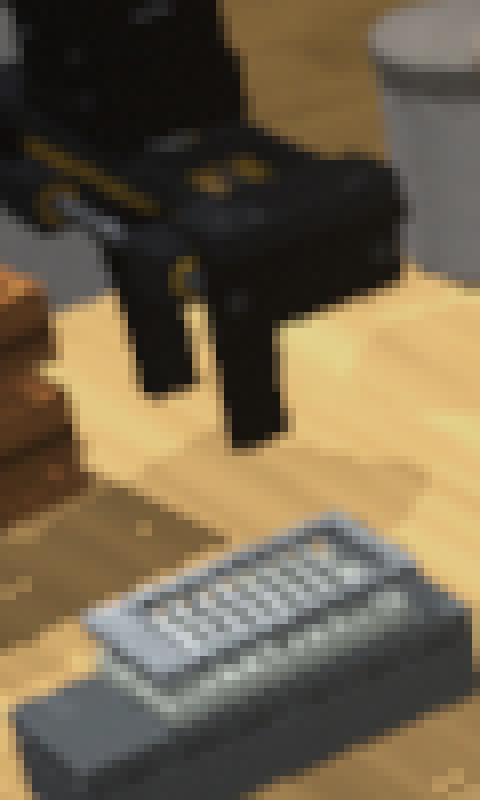

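The visible fingertips lie about 20 mm above the TCP at these openings: crop (235,448) matches z≈0.143 with the TCP at 0.122. So they closed just over the slicer's top. The slicer fit is unchanged (yaw -0.4°). I'll grip about 18 mm lower.

Call:
{"method": "play_rows", "body": {
  "rows": [
    [[0.0,0,0,0,0,0,0.087],[0.0,0,0,0,0,0,0.087],[0.01,0,0,0,0,0,0.087],[0.025,0,0,0,0,0,0.087],[0.04,0,0,0,0,0,0.087],[0.055,0,0,0,0,0,0.087],[0.07,0,0,0,0,0,0.087],[0.082,0,0,0,0,0,0.087],[0.09,0,0,0,0,0,0.087],[0.093,0,0,0,0,0,0.087],[0.093,0,0,0,0,0,0.08],[0.093,0,0,0,0,0,0.074]]
  ]
}}

```text
time_s: 27.1
position: [0.4818, 0.3352, 0.0285]
tcp_rot: [[0.001, 1.0, -0.008], [0.0, -0.008, -1.0], [-1.0, 0.001, -0.0]]
force: [-0.4, 0.8, -0.6]
opening: 0.903
```

```bash
python3 plan.py c .093 0 0 0; python3 - <<'E'
from h import *
cams=look(("side",))
zoom(cams["side"],"pics/s8.png",(190,110,250,190),[],8)
E
```

```text
cmd [ 4.816e-01  3.350e-01  2.840e-02 -9.046e+01] meas [0.4818 0.3352 0.0285] -90.45 tilt [-1.     0.001 -0.   ] t 27.1 F [-0.4  0.8 -0.6] op 78.5 q [ 24.  41.  95.  -0.  44. 114.]
```

View pics/s8.png

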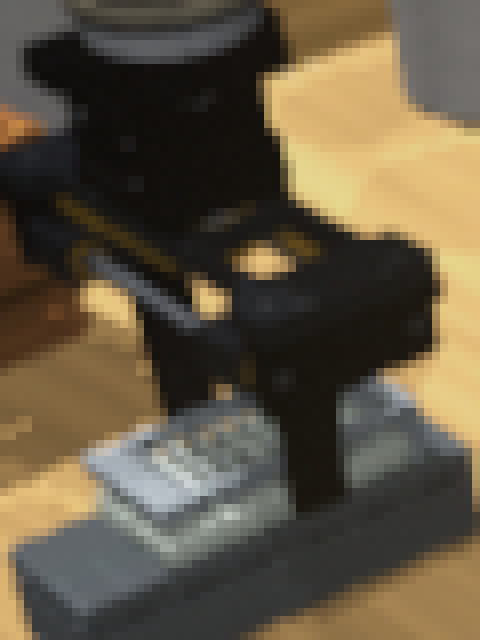

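Tip at crop (320,508), beside the slicer's lower edge and just above the tin's top. Closing.

Call:
{"method": "play_rows", "body": {
  "rows": [
    [[0,0,0,0,0,0,0.069],[0,0,0,0,0,0,0.064],[0,0,0,0,0,0,0.061],[0,0,0,0,0,0,0.058],[0,0,0,0,0,0,0.054],[0,0,0,0,0,0,0.048],[0,0,0,0,0,0,0.048],[0,0,0,0,0,0,0.048]]
  ]
}}

```text
time_s: 27.95
position: [0.4815, 0.3353, 0.0283]
tcp_rot: [[0.001, 1.0, -0.008], [0.001, -0.008, -1.0], [-1.0, 0.001, -0.001]]
force: [0.3, 2.4, 2.6]
opening: 0.663
```

```bash
python3 plan.py c 0 0 0 0
```

```text
cmd [ 4.816e-01  3.350e-01  2.840e-02 -9.046e+01] meas [0.4815 0.3353 0.0283] -90.47 tilt [-1.     0.001 -0.001] t 27.95 F [0.3 2.4 2.6] op 57.7 q [ 24.  41.  95.   0.  44. 114.]
```

Call:
{"method": "play_rows", "body": {
  "rows": [
    [[-0.002,0,0,0,0,0,0.048],[-0.006,0,0,0,0,0,0.048],[-0.015,0,0,0,0,0,0.048],[-0.03,0,0,0,0,0,0.048],[-0.05,0,0,0,0,0,0.048],[-0.07,0,0,0,0,0,0.048],[-0.085,0,0,0,0,0,0.048],[-0.09,0,0,0,0,0,0.048],[-0.09,0,0,0,0,0,0.048]]
  ]
}}

```text
time_s: 28.85
position: [0.4818, 0.335, 0.1191]
tcp_rot: [[0.002, 1.0, -0.008], [0.001, -0.008, -1.0], [-1.0, 0.002, -0.001]]
force: [0.7, -0.9, -1.8]
opening: 0.663
```

```bash
python3 plan.py c -.09 0 0 0; python3 plan.py t .471 -.333 .11 -83.5; python3 - <<'E'
from h import *
cams=look()
zoom(cams["side"],"pics/s9.png",(170,90,270,200),[("slicer",(.483,.335,-.46,.132)),("tin",(.4735,.336,-2.3,0))],6)
for n in("slicer","tin"):
    mk={c:tr(c,n)[0] for c in cams};mk={c:m for c,m in mk.items() if m is not None}
    if n=="tin": 
        for only in(None,["top"],["side"]): print(np.round(fit(n,0,cams,mk,(.473,.335,-.03),True,{},only),4))
E
```

```text
cmd [  0.4816   0.335    0.1184 -90.46  ] meas [0.4818 0.335  0.1191] -90.45 tilt [-1.     0.002 -0.001] t 28.85 F [ 0.7 -0.9 -1.8] op 57.6 q [ 24.  33.  92.  -0.  55. 114.]
shift [ 0.0084 -0.0053  0.668 ] rotx -6.96 dist 0.668
[ 0.4732  0.3323 -2.9246  0.3805]
[ 0.4739  0.3306 -6.3966  0.68  ]
[ 0.4727  0.3315 -1.3368  0.0782]
```

View pics/s9.png

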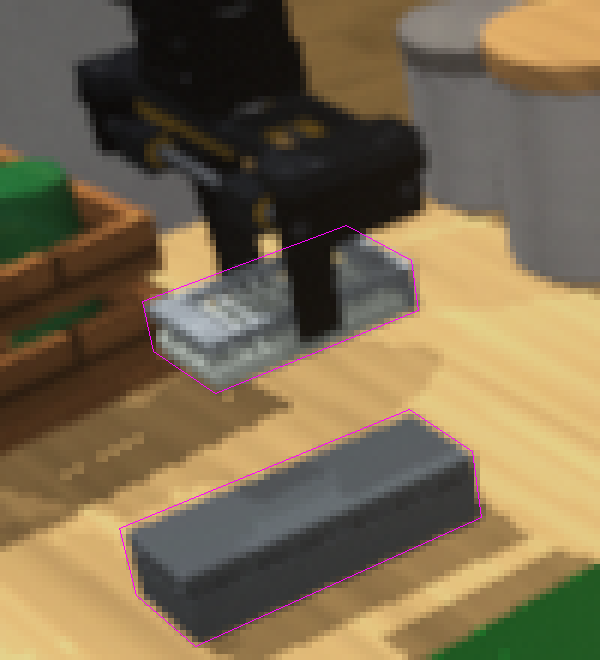

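Call:
{"method": "play_rows", "body": {
  "rows": [
    [[-0.005,0,0.01,0,0,0,0.048],[-0.012,0,0.035,0,0,0,0.048],[-0.02,-0.001,0.07,0,0,0,0.048],[-0.022,-0.001,0.11,0,0,0,0.048],[-0.022,-0.001,0.155,0,0,0,0.048],[-0.022,-0.002,0.2,0,0,0,0.048],[-0.022,-0.002,0.245,-0.5,0,0,0.048],[-0.022,-0.002,0.29,-1,0,0,0.048],[-0.022,-0.003,0.335,-1.5,0,0,0.048],[-0.022,-0.003,0.38,-2,0,0,0.048],[-0.022,-0.003,0.425,-2.5,0,0,0.048],[-0.022,-0.003,0.465,-3,0,0,0.048]]
  ]
}}

```text
time_s: 30.35
position: [0.4741, -0.1328, 0.1404]
tcp_rot: [[0.0, 0.999, 0.044], [-0.001, 0.044, -0.999], [-1.0, 0.0, 0.001]]
force: [1.0, -0.1, -1.5]
opening: 0.66
```

```bash
python3 plan.py c -.022 -.003 .465 -3; python3 plan.py t .470 -.3335 .11 -83.5
```

```text
cmd [  0.4749  -0.13     0.1404 -87.46  ] meas [ 0.4741 -0.1328  0.1404] -87.49 tilt [-1.     0.     0.001] t 30.35 F [ 1.  -0.1 -1.5] op 57.4 q [-29.  25. 104.  -0.  51.  59.]
shift [ 0.0304 -0.0139  0.2031] rotx -3.96 dist 0.206
```

Call:
{"method": "play_rows", "body": {
  "rows": [
    [[0,-0.003,0.04,-0.5,0,0,0.048],[0,-0.006,0.085,-1,0,0,0.048],[0.003,-0.009,0.125,-2,0,0,0.048],[0.008,-0.011,0.16,-3,0,0,0.048],[0.015,-0.013,0.185,-3.5,0,0,0.048],[0.025,-0.0135,0.198,-4,0,0,0.048],[0.03,-0.014,0.203,-4,0,0,0.048],[0.03,-0.014,0.203,-4,0,0,0.048],[0.03,-0.014,0.203,-4,0,0,0.048]]
  ]
}}

```text
time_s: 31.25
position: [0.4693, -0.3317, 0.1098]
tcp_rot: [[-0.001, 0.993, 0.115], [0.002, 0.115, -0.993], [-1.0, -0.001, -0.002]]
force: [0.1, 0.7, -1.7]
opening: 0.665
```

```bash
python3 plan.py c .03 -.014 .203 -4; python3 - <<'E'
from h import *
cams=look()
P=[("slicer",(.471,-.3335,6.5,.124)),("tile",(.471,-.3335,6.5,0))]
zoom(cams["side"],"pics/s10.png",(330,190,460,340),P,4)
zoom(cams["top"],"pics/s11.png",(400,180,520,290),P,5)
E
```

```text
cmd [  0.4699  -0.3334   0.1104 -83.46  ] meas [ 0.4693 -0.3317  0.1098] -83.4 tilt [-1.    -0.001 -0.002] t 31.25 F [ 0.1  0.7 -1.7] op 57.9 q [-46.  33.  94.   0.  53.  37.]
```

View pics/s10.png

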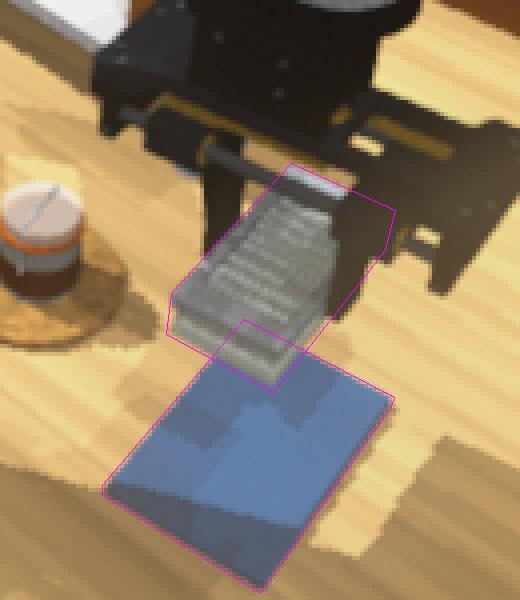

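View pics/s11.png

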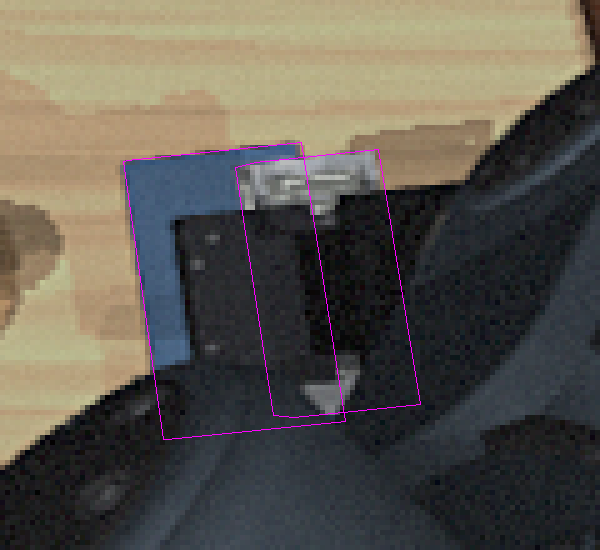

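Call:
{"method": "play_rows", "body": {
  "rows": [
    [[0.008,0,0,0,0,0,0.048],[0.025,0,0,0,0,0,0.048],[0.045,0,0,0,0,0,0.048],[0.065,0,0,0,0,0,0.048],[0.085,0,0,0,0,0,0.048],[0.1,0,0,0,0,0,0.048],[0.108,0,0,0,0,0,0.048],[0.112,0,0,0,0,0,0.048],[0.113,0,0,0,0,0,0.048],[0.114,0,0,0,0,0,0.048],[0.1145,0,0,0,0,0,0.048],[0.1145,0,0,0,0,0,0.048]]
  ]
}}

```text
time_s: 32.55
position: [0.47, -0.3338, -0.0039]
tcp_rot: [[0.001, 0.993, 0.114], [-0.001, 0.114, -0.993], [-1.0, 0.001, 0.001]]
force: [-0.4, -0.7, -1.7]
opening: 0.662
```

Call:
{"method": "play_rows", "body": {
  "rows": [
    [[0.0005,0,0,0,0,0,0.048],[0.001,0,0,0,0,0,0.048],[0.001,0,0,0,0,0,0.048]]
  ]
}}

```text
time_s: 32.85
position: [0.4697, -0.3335, -0.0054]
tcp_rot: [[0.0, 0.993, 0.114], [-0.0, 0.114, -0.993], [-1.0, 0.0, 0.0]]
force: [0.4, -0.6, -1.1]
opening: 0.665
```

```bash
python3 plan.py c .1155 0 0 0; python3 - <<'E'
from h import *
f=[]
for i in range(4): capture("side");f.append(read_state()["force"][2])
print(np.round(f,2))
E
```

```text
cmd [ 4.699e-01 -3.334e-01 -5.100e-03 -8.346e+01] meas [ 0.4697 -0.3335 -0.0054] -83.46 tilt [-1.  0.  0.] t 32.85 F [ 0.4 -0.6 -1.1] op 57.8 q [-46.  43.  97.  -0.  40.  37.]
[-0.96 -2.39 -2.9  -1.73]
```

Call:
{"method": "play_rows", "body": {
  "rows": [
    [[0.0004,0,0,0,0,0,0.048],[0.0008,0,0,0,0,0,0.048],[0.0008,0,0,0,0,0,0.048],[0.0008,0,0,0,0,0,0.048]]
  ]
}}

```text
time_s: 33.45
position: [0.4697, -0.3335, -0.0058]
tcp_rot: [[0.0, 0.993, 0.114], [-0.0, 0.114, -0.993], [-1.0, 0.0, 0.0]]
force: [-1.1, 0.1, 5.3]
opening: 0.663
```

```bash
python3 plan.py c .0008 0 0 0; python3 - <<'E'
from h import *
f=[]
for i in range(4): capture("side");f.append(read_state()["force"][2])
print(np.round(f,2))
E
```

```text
cmd [ 4.699e-01 -3.334e-01 -5.900e-03 -8.346e+01] meas [ 0.4697 -0.3335 -0.0058] -83.45 tilt [-1.  0.  0.] t 33.45 F [-1.1  0.1  5.3] op 57.7 q [-46.  43.  97.   0.  39.  37.]
[5.89 6.2  5.53 5.28]
```

Call:
{"method": "play_rows", "body": {
  "rows": [
    [[-0.0003,0,0,0,0,0,0.048],[-0.0003,0,0,0,0,0,0.058],[-0.0003,0,0,0,0,0,0.06],[-0.0003,0,0,0,0,0,0.064],[-0.0003,0,0,0,0,0,0.07],[-0.0003,0,0,0,0,0,0.078],[-0.0003,0,0,0,0,0,0.08],[-0.005,0,0,0,0,0,0.08],[-0.02,0,0,0,0,0,0.08],[-0.04,0,0,0,0,0,0.08],[-0.065,0,0,0,0,0,0.08],[-0.095,0,0,0,0,0,0.08]]
  ]
}}

```text
time_s: 34.85
position: [0.4693, -0.3331, 0.0902]
tcp_rot: [[-0.001, 0.993, 0.114], [0.001, 0.114, -0.993], [-1.0, -0.0, -0.001]]
force: [-0.6, 0.3, 0.2]
opening: 0.919
```

Call:
{"method": "play_rows", "body": {
  "rows": [
    [[-0.03,0,0,0,0,0,0.085],[-0.055,0,0,0,0,0,0.085],[-0.07,0,0,0,0,0,0.085],[-0.075,0,0,0,0,0,0.085],[-0.075,0,0,0,0,0,0.085]]
  ]
}}

```text
time_s: 35.35
position: [0.47, -0.3337, 0.1652]
tcp_rot: [[0.002, 0.993, 0.114], [-0.002, 0.114, -0.993], [-1.0, 0.002, 0.002]]
force: [-0.9, -0.7, -0.3]
opening: 0.977
```

```bash
python3 plan.py c -.17 0 0 0; python3 plan.py t .4735 .335 .15 -92.2; python3 - <<'E'
from h import *
cams=look()
P=[("slicer",(.471,-.3335,6.5,.008)),("tile",(.471,-.3335,6.5,0))]
zoom(cams["side"],"pics/s12.png",(330,220,460,340),P,5)
mk={c:tr(c,"tin")[0] for c in cams};mk={c:m for c,m in mk.items() if m is not None}
for only in(None,["top"],["side"]):
  if only is None or only[0] in mk: print(np.round(fit("tin",0,cams,mk,(.473,.335,-.03),True,{},only),4))
zoom(cams["top"],"pics/t1.png",(165,190,225,275),[("tin",(.4735,.335,-2.2,0))],7)
E
```

```text
cmd [  0.4699  -0.3334   0.1641 -83.46  ] meas [ 0.47   -0.3337  0.1652] -83.45 tilt [-1.     0.002  0.002] t 35.35 F [-0.9 -0.7 -0.3] op 85.0 q [-46.  29.  91.  -0.  60.  37.]
shift [ 0.0141  0.0797 -0.6636] rotx 8.74 dist 0.669
[ 0.4736  0.3347 -2.2038  0.0854]
[ 0.4731  0.3361 -2.9184  0.0592]
[ 0.4733  0.3302 -1.4885  0.0829]
```

View pics/s12.png

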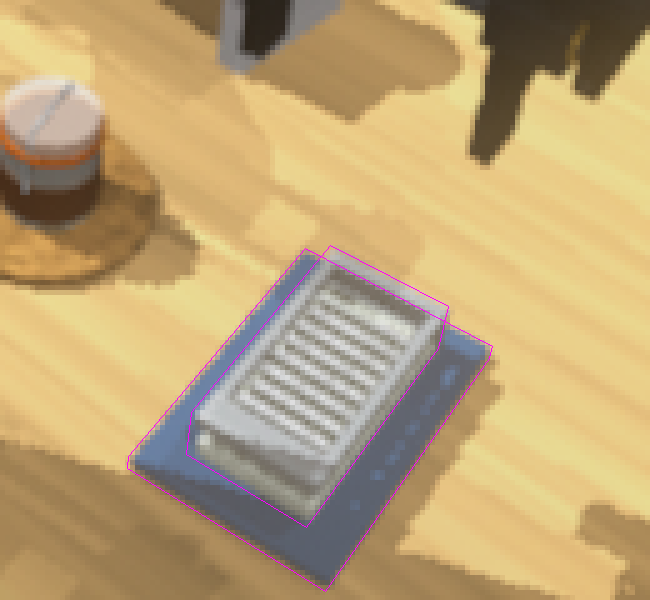

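View pics/t1.png

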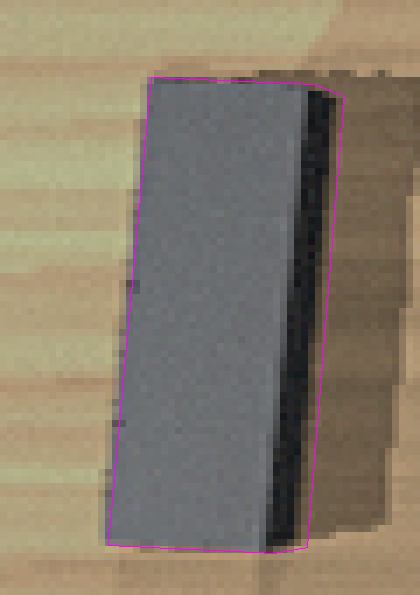

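The slicer sits centred and aligned on the tile; its outline matches. Tin is at (0.4735, 0.335), yaw -2.3°. Going there.

Call:
{"method": "play_rows", "body": {
  "rows": [
    [[0,0.001,-0.01,0,0,0,0.085],[0,0.004,-0.035,1,0,0,0.085],[0,0.009,-0.075,2,0,0,0.085],[0,0.014,-0.12,3,0,0,0.085],[0,0.02,-0.165,4,0,0,0.085],[0,0.025,-0.21,5,0,0,0.085],[0,0.031,-0.255,6,0,0,0.085],[0,0.036,-0.3,7,0,0,0.085],[0,0.042,-0.345,8,0,0,0.085],[0,0.047,-0.39,8.8,0,0,0.085],[0,0.053,-0.435,8.8,0,0,0.085],[0,0.058,-0.48,8.8,0,0,0.085]]
  ]
}}

```text
time_s: 36.75
position: [0.4715, 0.1523, 0.1633]
tcp_rot: [[-0.001, 0.999, -0.039], [0.0, -0.039, -0.999], [-1.0, -0.001, 0.0]]
force: [1.7, -0.7, 1.1]
opening: 0.977
```

```bash
python3 plan.py c 0 .058 -.48 8.8; python3 plan.py t .4735 .335 .12 -92.3
```

```text
cmd [  0.4729   0.1501   0.1641 -92.26  ] meas [0.4715 0.1523 0.1633] -92.24 tilt [-1.    -0.001  0.   ] t 36.75 F [ 1.7 -0.7  1.1] op 85.0 q [  5.  23. 102.   0.  55.  97.]
shift [ 0.0441 -0.0067 -0.1848] rotx 0.04 dist 0.19
```

Call:
{"method": "play_rows", "body": {
  "rows": [
    [[0,-0.0015,-0.04,0,0,0,0.087],[0,-0.003,-0.085,0,0,0,0.087],[0,-0.0045,-0.125,0,0,0,0.087],[0.004,-0.006,-0.16,0,0,0,0.087],[0.015,-0.0065,-0.178,0,0,0,0.087],[0.03,-0.007,-0.185,0,0,0,0.087],[0.044,-0.007,-0.185,0,0,0,0.087],[0.065,-0.007,-0.185,0,0,0,0.087],[0.09,-0.007,-0.185,0,0,0,0.087],[0.115,-0.007,-0.185,0,0,0,0.087],[0.13,-0.007,-0.185,0,0,0,0.087],[0.134,-0.007,-0.185,0,0,0,0.087]]
  ]
}}

```text
time_s: 37.95
position: [0.4704, 0.3325, 0.0265]
tcp_rot: [[-0.007, 0.999, -0.041], [-0.003, -0.041, -0.999], [-1.0, -0.007, 0.004]]
force: [0.1, -1.2, -0.3]
opening: 0.997
```

```bash
python3 plan.py c .134 -.007 -.185 0; python3 - <<'E'
from h import *
cams=look()
zoom(cams["side"],"pics/t2.png",(170,110,270,210),[],6)
zoom(cams["top"],"pics/t3.png",(150,180,240,280),[],6)
E
```

```text
cmd [ 4.732e-01  3.352e-01  3.010e-02 -9.226e+01] meas [0.4704 0.3325 0.0265] -92.34 tilt [-1.    -0.007  0.004] t 37.95 F [ 0.1 -1.2 -0.3] op 86.8 q [ 24.  40.  96.  -0.  44. 117.]
```

View pics/t2.png

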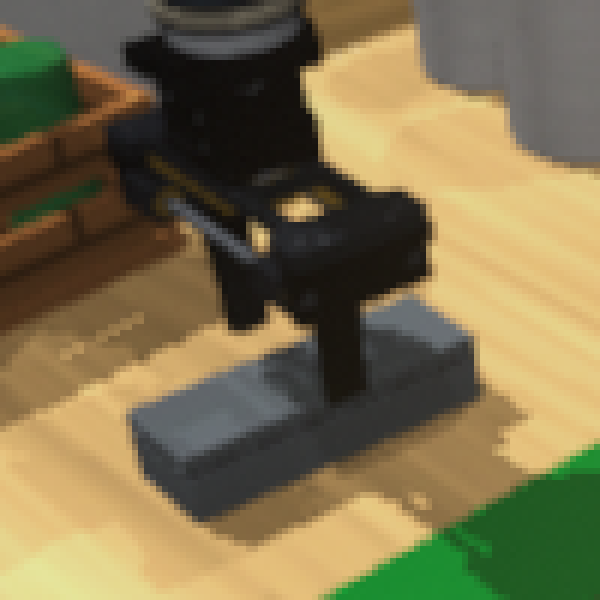

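Call:
{"method": "play_rows", "body": {
  "rows": [
    [[0.005,0,0,0,0,0,0.087],[0.013,0,0,0,0,0,0.087],[0.021,0,0,0,0,0,0.087],[0.027,0,0,0,0,0,0.087],[0.03,0,0,0,0,0,0.085],[0.03,0,0,0,0,0,0.08],[0.03,0,0,0,0,0,0.074],[0.03,0,0,0,0,0,0.07],[0.03,0,0,0,0,0,0.067],[0.03,0,0,0,0,0,0.064],[0.03,0,0,0,0,0,0.061],[0.03,0,0,0,0,0,0.057]]
  ]
}}

```text
time_s: 39.25
position: [0.4732, 0.3356, -0.0]
tcp_rot: [[0.001, 0.999, -0.04], [0.001, -0.04, -0.999], [-1.0, 0.001, -0.001]]
force: [-1.3, 1.4, 0.8]
opening: 0.711
```

Call:
{"method": "play_rows", "body": {
  "rows": [
    [[0,0,0,0,0,0,0.052],[0,0,0,0,0,0,0.05],[0,0,0,0,0,0,0.05],[0,0,0,0,0,0,0.05]]
  ]
}}

```text
time_s: 39.65
position: [0.4732, 0.3355, -0.0]
tcp_rot: [[0.001, 0.999, -0.039], [0.001, -0.039, -0.999], [-1.0, 0.001, -0.001]]
force: [-0.2, 2.3, 1.7]
opening: 0.713
```

```bash
python3 plan.py c .03 0 0 0
```

```text
cmd [ 4.732e-01  3.352e-01  1.000e-04 -9.226e+01] meas [ 0.4732  0.3355 -0.    ] -92.26 tilt [-1.     0.001 -0.001] t 39.65 F [-0.2  2.3  1.7] op 62.0 q [ 24.  43.  96.   0.  40. 117.]
```

Call:
{"method": "play_rows", "body": {
  "rows": [
    [[-0.002,0,0,0,0,0,0.05],[-0.006,0,0,0,0,0,0.05],[-0.015,0,0,0,0,0,0.05],[-0.03,0,0,0,0,0,0.05],[-0.045,0,0,0,0,0,0.05],[-0.06,0,0,0,0,0,0.05],[-0.068,0,0,0,0,0,0.05],[-0.07,0,0,0,0,0,0.05],[-0.07,0,0,0,0,0,0.05]]
  ]
}}

```text
time_s: 40.55
position: [0.4728, 0.335, 0.0699]
tcp_rot: [[0.0, 0.999, -0.039], [-0.0, -0.039, -0.999], [-1.0, 0.0, 0.0]]
force: [0.2, 0.0, -3.0]
opening: 0.703
```

```bash
python3 plan.py c -.07 0 0 0; python3 plan.py t .4865 .1655 .06 -87.2; python3 - <<'E'
from h import *
cams=look()
zoom(cams["side"],"pics/t4.png",(170,90,290,220),[("tin",(.4735,.3352,-2.26,.07)),("mat",(.4865,.1655,2.8,0))],5)
E
```

```text
cmd [ 4.732e-01  3.352e-01  7.010e-02 -9.226e+01] meas [0.4728 0.335  0.0699] -92.25 tilt [-1.  0.  0.] t 40.55 F [ 0.2  0.  -3. ] op 61.2 q [ 24.  37.  95.  -0.  49. 117.]
shift [0.0101 0.02   0.1691] rotx -5.06 dist 0.171
```

View pics/t4.png

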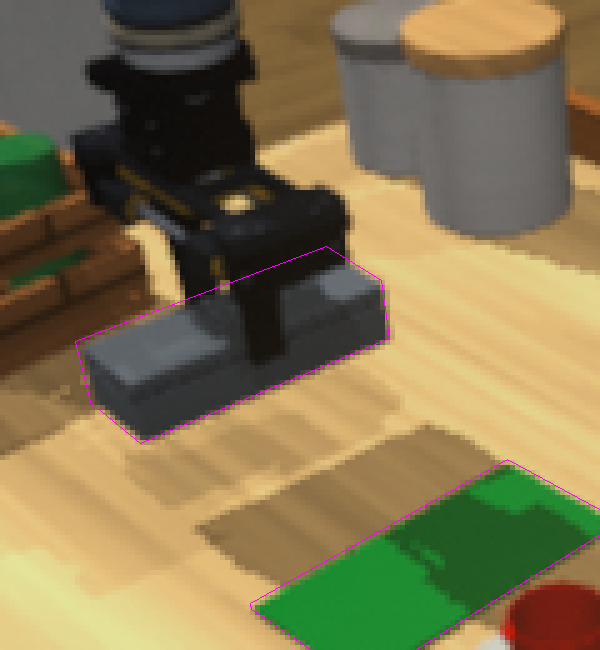

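Call:
{"method": "play_rows", "body": {
  "rows": [
    [[0,0.001,0.008,0,0,0,0.05],[0,0.003,0.025,-0.5,0,0,0.05],[0,0.006,0.05,-1,0,0,0.05],[0,0.009,0.08,-2,0,0,0.05],[0,0.013,0.11,-3,0,0,0.05],[0,0.016,0.135,-4,0,0,0.05],[0,0.018,0.155,-5,0,0,0.05],[0,0.0195,0.166,-5,0,0,0.05],[0,0.02,0.169,-5,0,0,0.05],[0,0.02,0.169,-5,0,0,0.05],[0,0.02,0.169,-5,0,0,0.05]]
  ]
}}

```text
time_s: 41.75
position: [0.4862, 0.1662, 0.0697]
tcp_rot: [[0.0, 0.999, 0.048], [0.0, 0.048, -0.999], [-1.0, 0.0, -0.0]]
force: [-0.1, -0.3, -2.5]
opening: 0.712
```

```bash
python3 plan.py c 0 .02 .169 -5; python3 - <<'E'
from h import *
cams=look()
P=[("tin",(.4868,.1655,2.75,.07)),("mat",(.4865,.1655,2.8,0))]
zoom(cams["side"],"pics/t5.png",(210,130,310,240),P,6)
zoom(cams["top"],"pics/t6.png",(220,180,310,280),P,6)
E
```

```text
cmd [ 4.865e-01  1.656e-01  7.010e-02 -8.726e+01] meas [0.4862 0.1662 0.0697] -87.23 tilt [-1.  0. -0.] t 41.75 F [-0.1 -0.3 -2.5] op 61.9 q [  6.  33. 104.   0.  43.  94.]
```

View pics/t5.png

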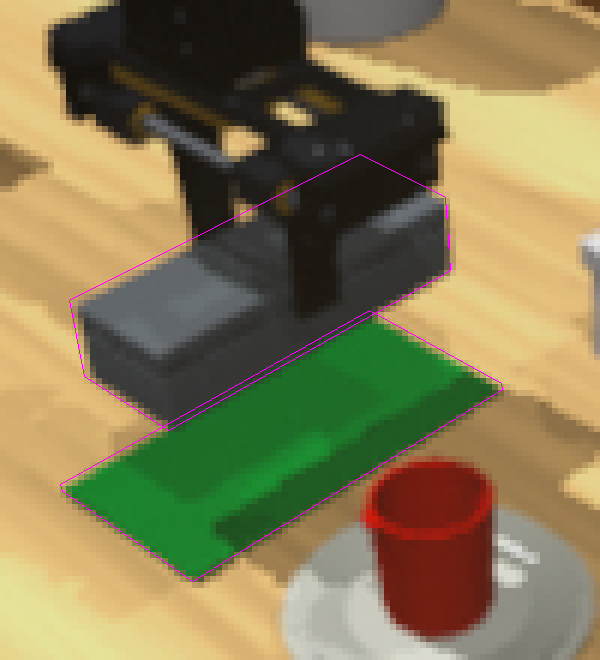

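View pics/t6.png

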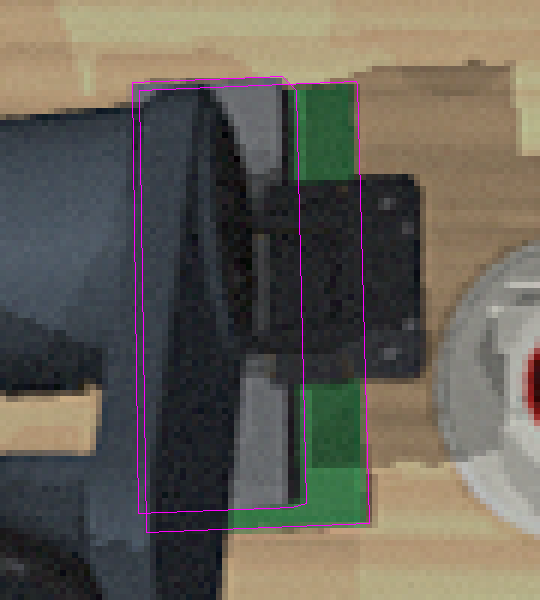

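Hull matches tin and mat. Lowering to about 1 mm above contact, then in small steps.

Call:
{"method": "play_rows", "body": {
  "rows": [
    [[0.006,0,0,0,0,0,0.05],[0.018,0,0,0,0,0,0.05],[0.032,0,0,0,0,0,0.05],[0.045,0,0,0,0,0,0.05],[0.055,0,0,0,0,0,0.05],[0.061,0,0,0,0,0,0.05],[0.0635,0,0,0,0,0,0.05],[0.0645,0,0,0,0,0,0.05],[0.065,0,0,0,0,0,0.05],[0.0655,0,0,0,0,0,0.05],[0.0655,0,0,0,0,0,0.05]]
  ]
}}

```text
time_s: 42.95
position: [0.4865, 0.1655, 0.0046]
tcp_rot: [[0.001, 0.999, 0.048], [0.0, 0.048, -0.999], [-1.0, 0.001, -0.0]]
force: [-0.3, 0.0, -1.2]
opening: 0.708
```

Call:
{"method": "play_rows", "body": {
  "rows": [
    [[0.0004,0,0,0,0,0,0.05],[0.0008,0,0,0,0,0,0.05],[0.0008,0,0,0,0,0,0.05]]
  ]
}}

```text
time_s: 43.25
position: [0.4864, 0.1655, 0.004]
tcp_rot: [[0.001, 0.999, 0.048], [0.0, 0.048, -0.999], [-1.0, 0.001, -0.0]]
force: [-0.4, -0.5, 3.2]
opening: 0.708
```

```bash
python3 plan.py c .0663 0 0 0; python3 - <<'E'
from h import *
f=[]
for i in range(4): capture("side");f.append(read_state()["force"][2])
print(np.round(f,2))
E
```

```text
cmd [ 4.865e-01  1.656e-01  3.800e-03 -8.726e+01] meas [0.4864 0.1655 0.004 ] -87.25 tilt [-1.     0.001 -0.   ] t 43.25 F [-0.4 -0.5  3.2] op 61.6 q [  6.  40. 106.   0.  34.  94.]
[4.   4.63 4.6  6.02]
```

Contact at about 5 N. Releasing and retreating.

Call:
{"method": "play_rows", "body": {
  "rows": [
    [[-0.0002,0,0,0,0,0,0.05],[-0.0002,0,0,0,0,0,0.062],[-0.0002,0,0,0,0,0,0.064],[-0.0002,0,0,0,0,0,0.068],[-0.0002,0,0,0,0,0,0.074],[-0.0002,0,0,0,0,0,0.082],[-0.0002,0,0,0,0,0,0.084],[-0.005,0,0,0,0,0,0.084],[-0.02,0,0,0,0,0,0.084],[-0.04,0,0,0,0,0,0.084],[-0.065,0,0,0,0,0,0.084],[-0.095,0,0,0,0,0,0.084]]
  ]
}}

```text
time_s: 44.65
position: [0.4854, 0.1654, 0.099]
tcp_rot: [[-0.002, 0.999, 0.048], [-0.0, 0.048, -0.999], [-1.0, -0.002, 0.0]]
force: [1.2, 0.6, 0.3]
opening: 0.963
```

Call:
{"method": "play_rows", "body": {
  "rows": [
    [[-0.03,0,0,0,0,0,0.085],[-0.065,0,0,0,0,0,0.085],[-0.1,-0.01,-0.02,0,0,0,0.085],[-0.12,-0.01,-0.06,0,0,0,0.085],[-0.12,-0.01,-0.1,0,0,0,0.085],[-0.12,-0.01,-0.145,0,0,0,0.085],[-0.12,-0.01,-0.19,0,0,0,0.085],[-0.12,-0.01,-0.22,0,0,0,0.085],[-0.12,-0.01,-0.24,0,0,0,0.085],[-0.12,-0.01,-0.24,0,0,0,0.085]]
  ]
}}

```text
time_s: 45.65
position: [0.464, 0.4072, 0.2185]
tcp_rot: [[0.0, 0.999, 0.051], [0.001, 0.051, -0.999], [-1.0, 0.0, -0.001]]
force: [-0.5, 0.3, 0.3]
opening: 0.977
```

```bash
python3 plan.py c -.215 -.01 -.24 0; cat > fin.py <<'E'
from h import *
cams=look(save="fin")
Z=dict(jar=.008,cup=.014,slicer=.008,tin=.004,amber_jar=.07,green_can=.07,coaster=0,plates=0,tile=0,mat=0)
G=dict(jar=(.48,-.1655,0),cup=(.4515,.01,0),slicer=(.471,-.3335,.11),tin=(.4865,.1655,.05),amber_jar=(.6707,-.1127,0),green_can=(.681,.0425,0),coaster=(.48,-.1655,0),plates=(.4515,.01,0))
for n in G:
    mk={c:tr(c,n)[0] for c in cams};mk={c:m for c,m in mk.items() if m is not None}
    occ={}
    if n in("coaster","plates"):
        o={"coaster":"jar","plates":"cup"}[n]; occ={c:[ras(hull(M[o],G[o],Z[o],cams[c]))] for c in cams}
    for k in mk: print(n,k,np.round(fit(n,Z[n],cams,mk,G[n],n in("slicer","tin"),occ,[k]),4))
P=[(n,(g[0],g[1],np.degrees(g[2]),Z[n])) for n,g in G.items()]
zoom(cams["top"],"pics/f1.png",(225,120,480,290),P,3)
zoom(cams["side"],"pics/f2.png",(210,140,440,340),P,3)
print(read_state()["time_s"])
E
python3 fin.py
```

```text
cmd [  0.465    0.4048   0.2188 -87.26  ] meas [0.464  0.4072 0.2185] -87.05 tilt [-1.     0.    -0.001] t 45.65 F [-0.5  0.3  0.3] op 85.0 q [ 31.  28.  82.   0.  70. 118.]
jar side [ 0.4813 -0.1687  0.      0.0949]
jar top [ 0.4793 -0.1662  0.      0.0839]
cup side [0.4482 0.0044 0.     0.0848]
cup top [0.4508 0.0117 0.     0.1291]
slicer side [ 0.4743 -0.3352  7.4372  0.0854]
slicer top [ 0.4701 -0.3349  6.9897  0.0652]
tin side [0.4877 0.1599 2.9502 0.0618]
tin top [0.4864 0.1651 3.1646 0.0471]
amber_jar side [ 0.6713 -0.1145  0.      0.1061]
amber_jar top [ 0.669  -0.1116  0.      0.1513]
green_can side [0.6832 0.0419 0.     0.1556]
green_can top [0.6809 0.0451 0.     0.0811]
coaster side [ 0.4814 -0.166   0.      0.1294]
coaster top [ 0.4795 -0.1639  0.      0.0549]
plates side [0.4562 0.0133 0.     0.1205]
plates top [0.4499 0.0098 0.     0.0697]
46.55
```

View pics/f1.png

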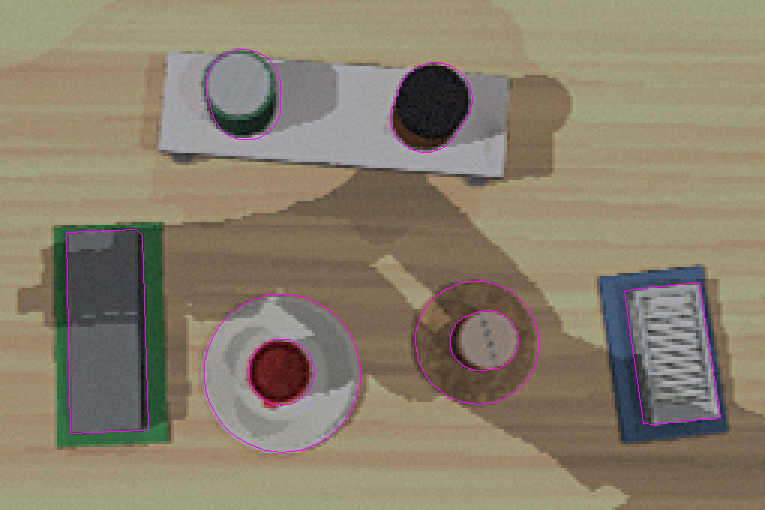

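View pics/f2.png

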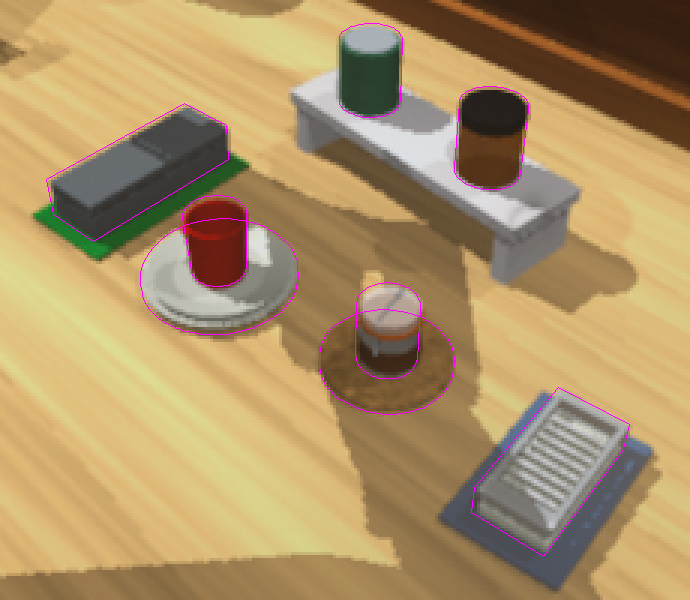

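In both views everything stands upright and centred, slicer and tin follow their bases, the bystanders are in place and the gripper is clear. Handing in.

```bash
python3 -c "
from rig import *
print(hand_in()); print(read_state()['time_s'])"
```

```text
the job is handed in; nothing more can be done
None
the job is handed in; nothing more can be done
```

I placed all four things in the order asked and handed the job in at about 46.6 s. The order was jar on the coaster, cup on the plates, slicer on the tile, tin on the mat.

**First slicer grip missed:** the fingertips sit about 20 mm above the TCP when open, so they closed just over the slicer's top. The slicer did not visibly move, and I gripped it again about 18 mm lower.

**Placing forces:** the jar set down at about 1.5 N measured, the cup and slicer at about 6–8 N, and the tin at about 5 N.

**Final checks, both cameras:**

| Thing | Offset from the middle of its place | Alignment |
|---|---|---|
| Jar | about 2–3 mm | upright |
| Cup | about 2 mm in the top view | upright |
| Slicer | about 2–4 mm | within about 1° of the tile |
| Tin | under 1 mm in the top view | within about 0.5° of the mat |

- **Bystanders:** the amber jar and green can fitted within about 2 mm of where they started, and the gripper was clear of everything.
- **Disagreement:** the two cameras differ by up to 5–7 mm in y for the tin and cup. In the side view alone the cup fits about 12 mm off the plates' centre and the tin about 6 mm off the mat's. In the pictures both look central.

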